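Fit the sleeve and the keyed spindle to the mixer drive and hold it home

TASK

Put the orange sleeve over the bright metal hub of the grey mixer drive so that it rests on the housing, and let it go. Then take the keyed spindle by its blue head from the white block, push it into the hub, turning it until its key slips into the keyway, and keep pushing against the spring until its collar is fully home on the hub face. Finish still gripping the spindle and pressing it home, and leave the amber bottle, the dish and the pen where they are.

Things in the scene. Friction and masses are not known exactly. Their poses are not given: they have to be found in the camera images.
- drive: grey mixer drive unit, fixed to the bench, housing 130 x 130 mm, 50 mm high, flat top; origin at the centre of its underside, z up, -x its front with a black knob and a rocker switch. From the middle of its top rises the fixed bright metal hub, a round spigot 36 mm in diameter and 42 mm high (see hub_face)
- hub_face (a point): centre of the hub's top face, 92 mm above the bench; axes as the drive's. Central bore 19 mm wide; keyway 9 mm wide from the bore out to 14.5 mm from the axis, full height, open at the top. The keyway's direction is NOT reported: within 0.5 rad either side of the drive's front (-x); see it from above or feel for it by turning the spindle. The hub does not turn
- plunger (a joint): spring plunger inside the bore, m pressed down: 0 at rest with its top 18 mm below the hub face; pushed down by the spindle, 0.012 when the spindle is fully home (end stop 0.0135). Needs 4.2 N to start and 7.8 N at 0.012; it lifts the spindle out again when let go
- sleeve: loose orange plastic sleeve, open at both ends, 60 g, outer diameter 50 mm, inner diameter 40 mm, 34 mm high, standing on the bench; origin at the centre of its underside, z along its axis. It fits over the 36 mm hub either way up and then rests on the housing top, its underside 42 mm below the hub face
- stand: white storage block 80 x 80 x 22 mm, fixed to the bench, with a hole 19 mm wide and 12 mm deep in its middle in which the spindle stands; origin at the centre of its underside
- spindle: loose keyed spindle, about 0.14 kg, upright in the block; origin at the centre of its lower end (10 mm above the bench there), z up its axis. From the bottom: steel shaft 16 mm in diameter, 0 to 30 mm (lowest 3 mm tapered); collar 30 mm in diameter, 30 to 34 mm; blue head, 34 to 76 mm, 28 mm along x and 24 mm along y, with a white mark on top on the key's (-x) side
- spindle_seat (a point): underside of the spindle's collar, on its axis, 30 mm above its lower end; when home it lies on hub_face
- spindle_head (a point): grip point in the spindle's blue head, on its axis, 62 mm above its lower end; axes as the spindle's. Grip it across y, by the two flat sides 24 mm apart
- oil_bottle: bystander: small amber bottle with a black cap, 31 mm in diameter, 62 mm high, loose; origin at the centre of its underside
- petri: bystander: round clear dish, 61 mm wide, 15 mm high, loose; origin at the centre of its underside
- pen: bystander: blue and white pen, 142 mm long, lying loose; origin under its middle
- spindle_key (a point): outer edge of the lower end of the brass key on the spindle's -x side: 13 mm from the axis, 12 mm above the spindle's lower end. The key is 6 mm wide and 14 mm long. In the block it points within 0.35 rad of world -x. With the key lying on the hub face the shaft is 12 mm in the bore; with it in the keyway the shaft goes 30 mm in
Not all that is in view belongs to the job. Of the things like the sleeve, leave any that is brown; of the rest the smaller one is meant. What is shaped like the spindle but turquoise is not meant.

How it is judged:
By the outcome, as a careful person would: the job done as asked, in the order asked, and still so for the second after the job is handed in, while the arm keeps its last pose, push and grip.
It also fails if it takes over 54 s, if anything falls off the work surface, if the arm or the gripper's body presses on something with over 40 N, if the wrist force passes 120 N, or if a joint passes its speed limit or range.

ROBOT

A 7-joint arm with a two-finger parallel gripper is mounted at the origin on a cart in front of the work surface, level with it; the furniture and walls round the work are solid. World frame = base frame: x ahead of the robot, y to its left, z up, the work surface at z = 0. Lengths are in m, angles in rad, forces in N, time in s.
With the tool pointing down it reaches from about 0.4 to 0.85 m from the base axis. Payload 4.5 kg.
Tool frame: the origin (TCP) lies on the centre line of the jaws, within the pads' length; the fingertips stand 11 mm ahead of it and the grasp point (between the pads) lies 8 mm behind it; z points along the fingers, x is the direction in which the jaws open and shut, and the axes are right-handed (so a half turn about z gives the same grasp; the last joint's range is limited). The gripper opens to 88 mm and grips with 3 to 60 N. Pads are 18 mm wide; open, the fingers measure 123 mm over their backs; the gripper's body (75 mm by 187 mm) begins 45 mm behind the grasp point.
Start: joints at [-1.262, 0.689, -0.195, 1.565, 0.157, 0.902, -0.215], TCP at [0.17, 0.602, 0.25] pointing down, gripper open.
Joint ranges: [-3.01, 3.01], [-0.46, 2.08], [-1.47, 1.51], [0.13, 2.56], [-1, 4.14], [0.04, 2.09], [-2.66, 2.66]. Speed limits (rad/s): [2.57, 2.57, 3.14, 3.14, 3.14, 3.14, 3.14].

INTERFACE

Orientations are given as a unit quaternion [x, y, z, w].
In Python, from plant import r, vision, order, nets gives the robot as it stands.
- The arm moves only by the tool send_rows, never from a script. Its argument "series" is a list of rows, each an object with "delta_pos": the shift along the tool's x, y, z in cm, a list of three; "turn": the turn about the tool's z in degrees; "jaw": the closure, from 0 (fully open) to 1 (shut). In form: [{"delta_pos": [x, y, z], "turn": turn, "jaw": jaw}, ...]. A call has 1 to 8 rows; each row is the pose to reach, as a shift and turn from the pose commanded when the call began, along the tool's axes at that moment; what a row does not reach only later rows make up. A row lasts 1/12 s, in which the tool goes at most 41.7 mm and 7.16 degrees, less where a joint would pass 70% of its speed; a pose out of reach is approached as far as the arm can. A call with a gripper value outside its range is refused whole. The fingers move at their own pace and stop on an object; "force" is the grip in N (left out, the last holds). Time passes only in rows, so rows that repeat a pose let the fingers close. It gives the time, the measured TCP pose, the force and the opening at its end, in the units of the state.
- r.get_state(): the state, without advancing time (a new reading comes with each control period).
- vision.snapshot(name): name is "scene" or "side" or "wrist"; returns the picture (480x640x3 uint8, blue, green, red); there is no depth.
- vision.camera_params(name): a dict with "intrinsics" (3x3 intrinsics, pixels), "extrinsics" (4x4, takes a point from world to camera coordinates). Camera axes: x right, y down, z forward; pixel columns grow to the right and rows downward; lengths in m; the calibration is good to about 2 mm. The wrist camera is an equidistant fisheye: a pixel r from the principal point sees the ray r / f radians off the axis. A picture is of the moment at which its call begins: read the wrist's pose just before it. camera_params takes no time and is no camera call; for the wrist camera it gives the pose at the moment of the call.
- order.finish_job(): hands the job in, once; it reports no verdict.
Trained networks look in the newest picture that a camera, given by its name, has taken for a name from the list of things; names that differ only in an ending like _2 or _b are one class to them, and where a whole thing is asked for, a point or a joint stands for the part that bears it (a point fixed in the world has none). Each returns a list of dicts, best first, with "score" (0 to 1); they miss things now and then, are a little off and sometimes report something else, mostly with a low value. They report only what shows in the picture. A call takes as long as a camera call. They do not tell look-alikes from the thing itself.
- nets.boxes_of(camera, label): "location" ([row, column] as shares, 0 to 1, of the picture: columns of its width, rows of its height, amid what is visible of it).
- nets.trace(camera, label): "region" (480x640 bool, what is visible of it) and "location" ([row, column] as shares, 0 to 1, of the picture: columns of its width, rows of its height, amid what is visible of it).
The state is a dict: "clock": time; "q": joint angles; "qd": joint speeds; "joint_torque": joint torques, N m; "tool_pos": TCP position; "eef_rot": TCP orientation; "contact_force": force on the tool from outside, world axes, zero at the start; "moment": the same for the moment, N m; "opening": opening from 0.0 (shut) to 1.0 (fully open).
Only numpy, scipy, OpenCV 4.12 (cv2) and the standard library are available. Lean on these libraries where they do the work, as an engineer would, in place of code of your own. Each camera call takes 0.05 s, during which the arm holds its last target.

## Working session

There is one attempt and no reset: what is moved stays moved. The work goes in short steps, Python scripts to look and compute and a tool call to move; the robot and the scene stay as the last step left them, time stands still between calls to the robot, and variables do not carry over. Pictures are saved under pics/ and viewed, and the job is handed in when it is done.

Besides the shell and the picture viewer there is one more tool, called as name(argument=value, ...) on one line, values as JSON. send_rows: Moves the arm, as the interface text tells. Its arguments: {"type":"object","properties":{"series":{"type":"array"},"force":{"type":"number"}},"required":["series"]}

```bash
ls; mkdir -p pics
python3 - <<'E'
from plant import r,vision,order,nets
import cv2,numpy as np
print(r.get_state())
for n in ["scene","side","wrist"]:
    p=vision.camera_params(n); print(n,np.round(p["intrinsics"],1).tolist(),np.round(p["extrinsics"],3).tolist())
    cv2.imwrite(f"pics/{n}0.png",vision.snapshot(n))
E
```

```text
pics
{'clock': 0.0, 'q': array([-1.26223954,  0.68997071, -0.19451937,  1.56637878,  0.15729675,
        0.9024918 , -0.2150991 ]), 'qd': array([ 0.00069108, -0.00055966, -0.00097686, -0.00232218, -0.000962  ,
        0.00204374,  0.0013038 ]), 'joint_torque': array([-3.68116230e-05, -5.27561653e+01, -1.26698624e+00, -1.53426594e+01,
       -5.26627852e-02,  6.74439972e-03,  1.74921329e-04]), 'tool_pos': array([0.16944341, 0.60093867, 0.24890918]), 'eef_rot': array([ 7.97252618e-01,  6.03645096e-01, -6.98769729e-04,  6.11206245e-04]), 'contact_force': array([0.50253499, 0.29621952, 0.71730252]), 'moment': array([-0.01922767, -0.00653076,  0.00295839]), 'opening': 1.0002636607374489}
scene [[598.4, 0.0, 324.4], [0.0, 598.4, 233.0], [0.0, 0.0, 1.0]] [[0.875, -0.484, 0.022, -0.527], [-0.18, -0.367, -0.913, 0.157], [0.45, 0.794, -0.408, 0.935], [0.0, 0.0, 0.0, 1.0]]
side [[450.2, 0.0, 309.8], [0.0, 450.2, 241.6], [0.0, 0.0, 1.0]] [[0.088, -0.996, -0.001, -0.089], [-0.806, -0.071, -0.587, 0.479], [0.585, 0.052, -0.809, 0.606], [0.0, 0.0, 0.0, 1.0]]
wrist [[371.6, 0.0, 324.7], [0.0, 371.6, 237.2], [0.0, 0.0, 1.0]] [[0.272, 0.962, -0.001, -0.625], [0.927, -0.262, 0.27, -0.036], [0.259, -0.074, -0.963, 0.389], [0.0, 0.0, 0.0, 1.0]]
```

View pics/scene0.png

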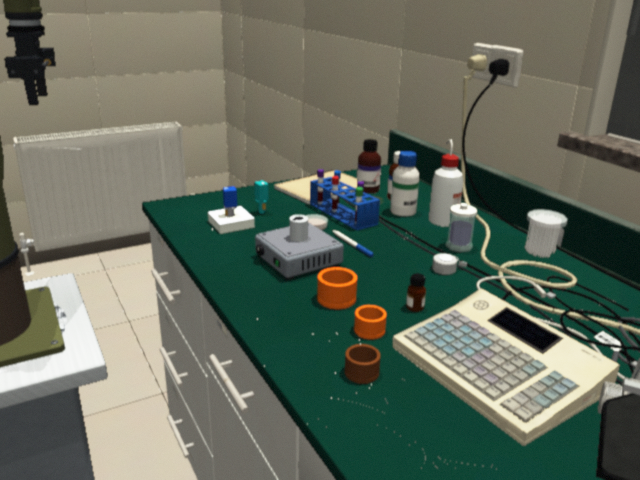

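View pics/side0.png

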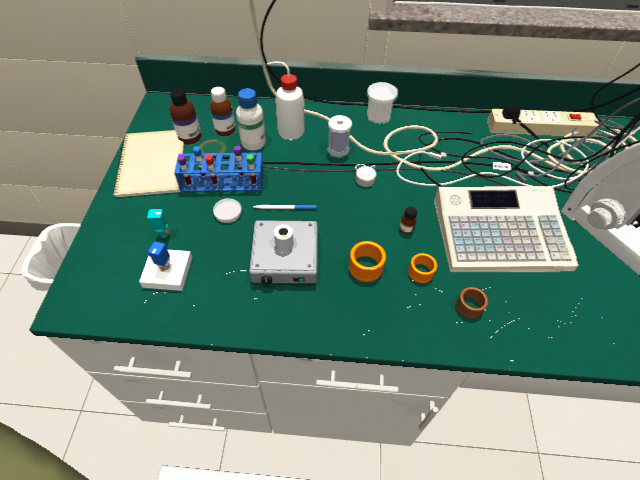

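View pics/wrist0.png

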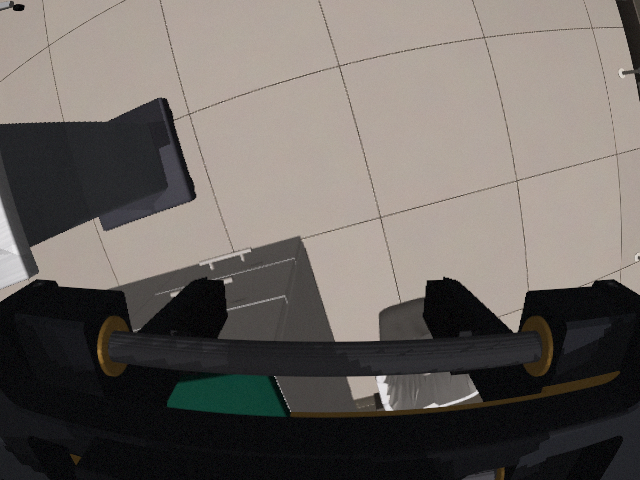

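The scene and side pictures show the target sleeve (the smaller orange one) at side px (423,268). The drive hub is at about (283,232) and the blue spindle in its white block at about (160,255). The turquoise spindle, the brown ring and the larger orange ring are decoys.

```bash
cat > h.py <<'E'
from plant import r,vision,order,nets
import cv2,numpy as np
from scipy.spatial.transform import Rotation as R
def ray(p,uv,fish=False):
    K=p["intrinsics"];E=p["extrinsics"]
    x=(uv[0]-K[0,2])/K[0,0];y=(uv[1]-K[1,2])/K[1,1]
    if fish:
        th=np.hypot(x,y);s=np.sin(th)/max(th,1e-9);d=np.array([x*s,y*s,np.cos(th)])
    else: d=np.array([x,y,1.])
    d=E[:3,:3].T@d; o=-E[:3,:3].T@E[:3,3]
    return o,d
def onz(p,uv,z,fish=False):
    o,d=ray(p,uv,fish); return o+d*(z-o[2])/d[2]
def proj(p,X,fish=False):
    c=(p["extrinsics"]@np.append(X,1))[:3];K=p["intrinsics"]
    if fish:
        rr=np.hypot(c[0],c[1]);th=np.arctan2(rr,c[2]);v=c[:2]/max(rr,1e-9)*th
    else: v=c[:2]/c[2]
    return K[0,0]*v[0]+K[0,2],K[1,1]*v[1]+K[1,2]
def tri(rs):
    A=np.zeros((3,3));b=np.zeros(3)
    for o,d in rs:
        d=d/np.linalg.norm(d);M=np.eye(3)-np.outer(d,d);A+=M;b+=M@o
    return np.linalg.solve(A,b)
E
python3 - <<'E'
from h import *
for n in ["side","scene"]:
    vision.snapshot(n);p=vision.camera_params(n)
    for l,z in [("sleeve",.017),("spindle",.05),("drive",.03),("stand",.011),("oil_bottle",.03)]:
        for d in nets.trace(n,l)[:4]:
            v,u=d["location"][0]*480,d["location"][1]*640
            ys,xs=np.nonzero(d["region"])
            print(n,l,round(d["score"],2),(round(u),round(v)),(xs.min(),xs.max(),ys.min(),ys.max()),np.round(onz(p,(u,v),z),3))
print(r.get_state()["clock"])
im=vision.snapshot("side"); cv2.imwrite("pics/crop1.png",cv2.resize(im[180:300,130:490],None,fx=2.2,fy=2.2,interpolation=cv2.INTER_CUBIC))
cv2.imwrite("pics/crop2.png",cv2.resize(im[200:290,240:330],None,fx=6,fy=6,interpolation=cv2.INTER_CUBIC))
cv2.imwrite("pics/crop3.png",cv2.resize(im[200:300,120:220],None,fx=6,fy=6,interpolation=cv2.INTER_CUBIC))
E
```

```text
side sleeve 0.88 (366, 266) (np.int64(349), np.int64(384), np.int64(241), np.int64(281)) [ 0.536 -0.154  0.017]
side sleeve 0.85 (472, 299) (np.int64(456), np.int64(487), np.int64(286), np.int64(318)) [ 0.478 -0.356  0.017]
side sleeve 0.7 (425, 263) (np.int64(408), np.int64(436), np.int64(253), np.int64(282)) [ 0.553 -0.271  0.017]
side sleeve 0.37 (161, 255) (np.int64(149), np.int64(168), np.int64(243), np.int64(269)) [0.524 0.261 0.017]
side spindle 0.86 (162, 257) (np.int64(148), np.int64(169), np.int64(241), np.int64(270)) [0.499 0.242 0.05 ]
side spindle 0.7 (159, 220) (np.int64(148), np.int64(168), np.int64(210), np.int64(237)) [0.589 0.273 0.05 ]
side drive 0.72 (283, 256) (np.int64(248), np.int64(317), np.int64(220), np.int64(284)) [0.535 0.012 0.03 ]
side stand 0.87 (169, 270) (np.int64(139), np.int64(191), np.int64(250), np.int64(290)) [0.495 0.237 0.011]
side oil_bottle 0.61 (409, 222) (np.int64(399), np.int64(415), np.int64(207), np.int64(233)) [ 0.643 -0.241  0.03 ]
side oil_bottle 0.39 (227, 214) (np.int64(213), np.int64(239), np.int64(199), np.int64(222)) [0.634 0.144
[... 327 characters left out ...]
543 -0.146  0.017]
scene spindle 0.86 (228, 198) (np.int64(223), np.int64(236), np.int64(187), np.int64(216)) [0.502 0.272 0.05 ]
scene spindle 0.65 (265, 196) (np.int64(253), np.int64(268), np.int64(180), np.int64(213)) [0.585 0.252 0.05 ]
scene drive 0.88 (298, 252) (np.int64(254), np.int64(343), np.int64(224), np.int64(278)) [ 0.539 -0.01   0.03 ]
scene stand 0.55 (228, 223) (np.int64(208), np.int64(254), np.int64(208), np.int64(233)) [0.483 0.222 0.011]
scene oil_bottle 0.87 (415, 297) (np.int64(406), np.int64(425), np.int64(274), np.int64(311)) [ 0.638 -0.252  0.03 ]
scene oil_bottle 0.39 (355, 245) (np.int64(336), np.int64(371), np.int64(233), np.int64(256)) [ 0.653 -0.034  0.03 ]
0.75
```

View pics/crop2.png

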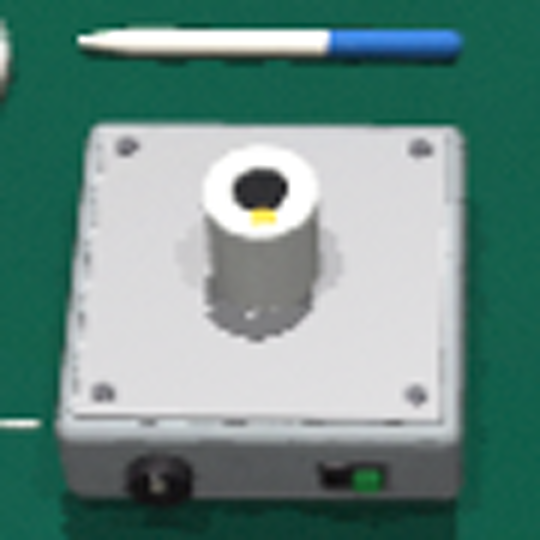

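View pics/crop3.png

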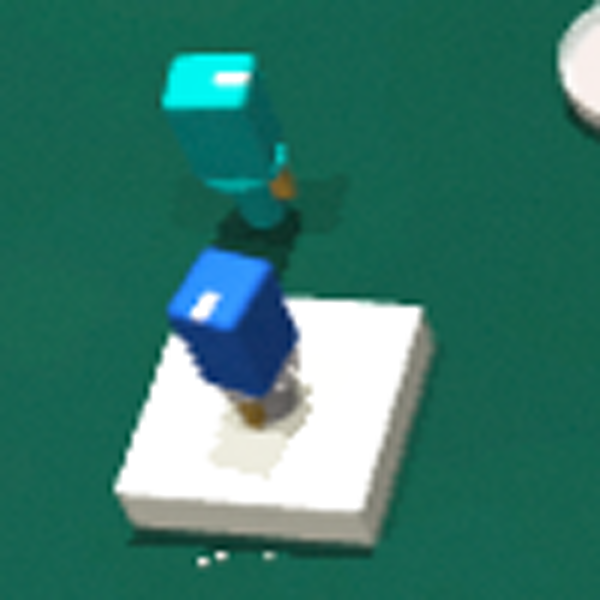

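Run:
```python
from h import *
# sleeve colour mask centroid check; wrist geometry
p=vision.camera_params("side");im=vision.snapshot("side")
hsv=cv2.cvtColor(im,cv2.COLOR_BGR2HSV)
m=((hsv[...,0]>5)&(hsv[...,0]<20)&(hsv[...,1]>150)&(hsv[...,2]>90)).astype(np.uint8)
n,l,s,c=cv2.connectedComponentsWithStats(m)
for i in range(1,n):
    if s[i][4]>80: print(s[i],np.round(c[i],1))
st=r.get_state()
T=R.from_quat(st["eef_rot"]);print(np.round(T.as_matrix(),3))
E=vision.camera_params("wrist")["extrinsics"];o=-E[:3,:3].T@E[:3,3]
print("cam in tool",T.inv().apply(o-st["tool_pos"]),np.round(T.as_matrix().T@E[:3,:3].T,3))
```

```text
[211 100  18   9  90] [219.9 104.3]
[349 242  37  40 462] [364.9 270.2]
[353 243  30  24 387] [367.9 252.2]
[408 254  29  29 481] [421.9 268.4]
[460 287  27  24 197] [472.9 298.8]
[[ 0.271  0.962  0.   ]
 [ 0.962 -0.271  0.   ]
 [ 0.    -0.    -1.   ]]
cam in tool [ 0.00088027 -0.06987268 -0.13448501] [[ 1.    -0.001  0.   ]
 [ 0.001  0.963  0.27 ]
 [-0.001 -0.27   0.963]]
```

send_rows(series=[{"delta_pos": [-15,20,0],"turn": -15.7,"jaw": 0},{"delta_pos": [-15,20,0],"turn": -15.7,"jaw": 0},{"delta_pos": [-15,20,0],"turn": -15.7,"jaw": 0},{"delta_pos": [-15,20,0],"turn": -15.7,"jaw": 0},{"delta_pos": [-15,20,0],"turn": -15.7,"jaw": 0},{"delta_pos": [-15,20,0],"turn": -15.7,"jaw": 0},{"delta_pos": [-15,20,0],"turn": -15.7,"jaw": 0}])

```text
clock: 1.43
tool_pos: [0.3283, 0.3938, 0.2493]
eef_rot: [0.712, 0.702, -0.002, 0.004]
contact_force: [0.2, -0.9, 0.1]
opening: 1.004
```

send_rows(series=[{"delta_pos": [-20,12,0],"turn": 0,"jaw": 0},{"delta_pos": [-20,12,0],"turn": 0,"jaw": 0},{"delta_pos": [-20,12,0],"turn": 0,"jaw": 0},{"delta_pos": [-20,12,0],"turn": 0,"jaw": 0},{"delta_pos": [-20,12,0],"turn": 0,"jaw": 0},{"delta_pos": [-20,12,0],"turn": 0,"jaw": 0},{"delta_pos": [-20,12,0],"turn": 0,"jaw": 0}])

```text
clock: 2.02
tool_pos: [0.4444, 0.1964, 0.2495]
eef_rot: [0.711, 0.703, -0.001, 0.002]
contact_force: [-0.1, -0.2, 0.6]
opening: 1.002
```

Run:
```python
from h import *
import pickle
st=r.get_state();p=vision.camera_params("wrist");im=vision.snapshot("wrist")
cv2.imwrite("pics/w1.png",im);pickle.dump((p,im,st),open("w1.pkl","wb"));print(st["tool_pos"],st["clock"],st["eef_rot"])
```

```text
[0.44441877 0.19640695 0.24949529] 2.0167 [ 0.71119284  0.70299383 -0.00093804  0.0018821 ]
```

View pics/w1.png

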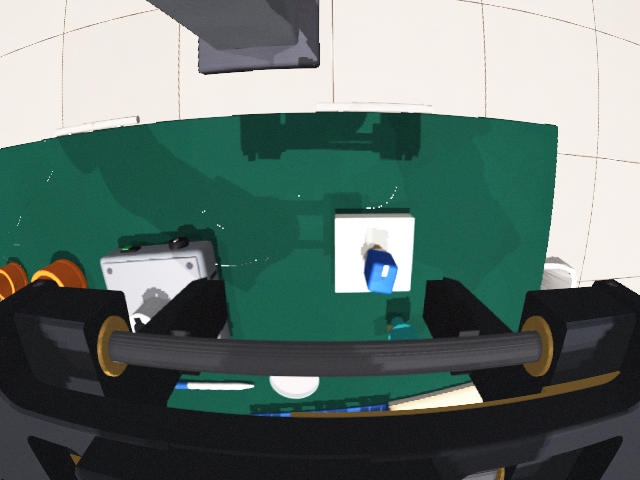

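The wrist view shows the block at (374,253), the blue spindle at (381,270) with its white mark at (384,272), and the drive at left. The hub is hidden behind the finger.

Run:
```python
from h import *
import pickle
p,im,st=pickle.load(open("w1.pkl","rb"))
cv2.imwrite("pics/w1c.png",cv2.resize(im[200:310,320:430],None,fx=6,fy=6,interpolation=cv2.INTER_CUBIC))
for uv in [(335,214),(412,214),(414,291),(335,291)]: print(np.round(onz(p,uv,.022,True),4))
```

```text
[0.4527 0.2067 0.022 ]
[0.4532 0.2849 0.022 ]
[0.5383 0.2921 0.022 ]
[0.5361 0.2063 0.022 ]
```

View pics/w1c.png

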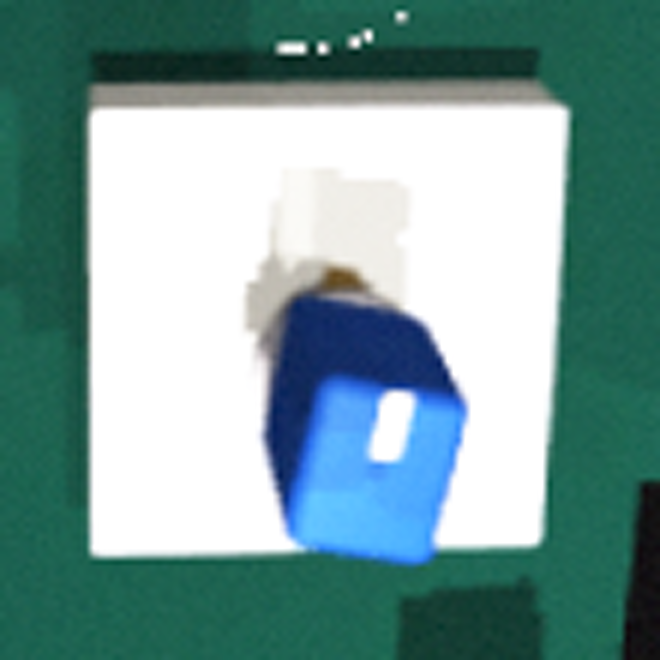

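Run:
```python
from h import *
import pickle
p,im,st=pickle.load(open("w1.pkl","rb"))
C=[onz(p,(320+a/6,200+b/6),.086,True) for a,b in [(322,375),(467,405),(432,563),(290,540)]]
for c in C: print(np.round(c,4))
C=np.array(C);print(C.mean(0),[np.linalg.norm(C[i]-C[i-1]) for i in range(4)])
f=(C[0]+C[1]-C[2]-C[3]); print("key dir deg",np.degrees(np.arctan2(f[1],f[0])))
```

```text
[0.4815 0.2382 0.086 ]
[0.4866 0.2595 0.086 ]
[0.5115 0.2556 0.086 ]
[0.5072 0.2343 0.086 ]
[0.49668227 0.24690472 0.086     ] [np.float64(0.02591278148996131), np.float64(0.02192106703646471), np.float64(0.025208511008222037), np.float64(0.021775755538086014)]
key dir deg 171.2064110501783
```

send_rows(series=[{"delta_pos": [-17.5,2,0],"turn": 0,"jaw": 0},{"delta_pos": [-17.5,2,0],"turn": 0,"jaw": 0},{"delta_pos": [-17.5,2,0],"turn": 0,"jaw": 0},{"delta_pos": [-17.5,2,0],"turn": 0,"jaw": 0},{"delta_pos": [-17.5,2,0],"turn": 0,"jaw": 0},{"delta_pos": [-17.5,2,0],"turn": 0,"jaw": 0},{"delta_pos": [-17.5,2,0],"turn": 0,"jaw": 0},{"delta_pos": [-17.5,2,0],"turn": 0,"jaw": 0}])

```text
clock: 2.73
tool_pos: [0.4612, 0.031, 0.2499]
eef_rot: [0.706, 0.708, 0.001, -0.0]
contact_force: [0.2, -0.5, 0.7]
opening: 1.001
```

Run:
```python
from h import *
import pickle
st=r.get_state();p=vision.camera_params("wrist");im=vision.snapshot("wrist")
cv2.imwrite("pics/w2.png",im);pickle.dump((p,im,st),open("w2.pkl","wb"));print(st["tool_pos"],st["clock"],st["eef_rot"],np.abs(st["qd"]).max())
```

```text
[0.4611629  0.03097484 0.24993824] 2.7333 [ 7.05854647e-01  7.08355865e-01  9.87670868e-04 -4.59129987e-04] 0.009248101341073808
```

View pics/w2.png

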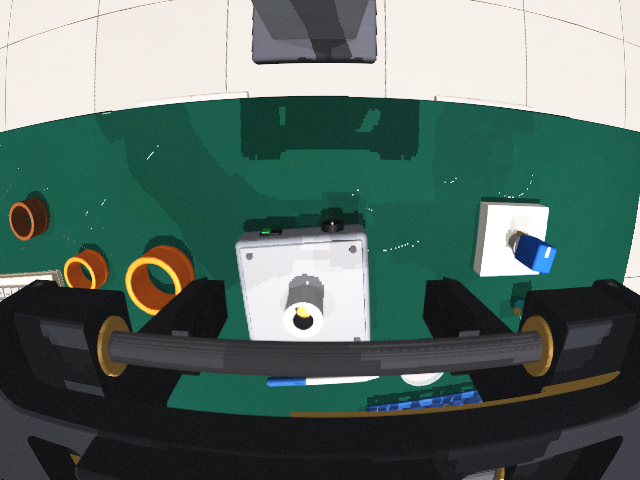

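Run:
```python
from h import *
import pickle
p,im,st=pickle.load(open("w2.pkl","rb"))
cv2.imwrite("pics/w2c.png",cv2.resize(im[265:345,260:350],None,fx=8,fy=8,interpolation=cv2.INTER_CUBIC))
cv2.imwrite("pics/w2d.png",cv2.resize(im[235:315,50:170],None,fx=6,fy=6,interpolation=cv2.INTER_CUBIC))
```

```text
(no output)
```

View pics/w2c.png

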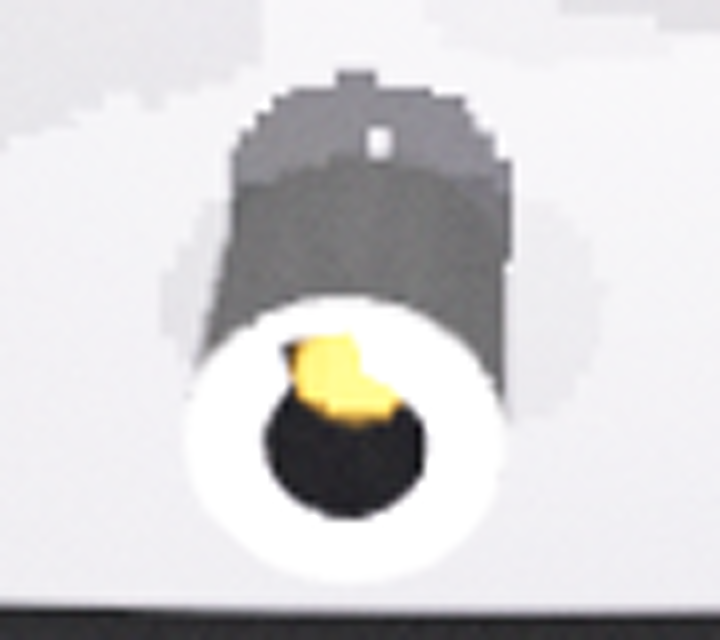

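View pics/w2d.png

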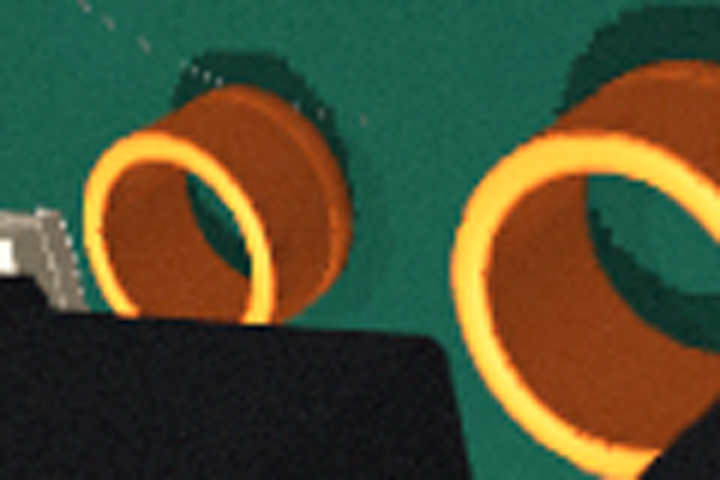

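Run:
```python
from h import *
import pickle
p,im,st=pickle.load(open("w2.pkl","rb"))
f=lambda a,b,z=.092: onz(p,(260+(a+.5)/8-.5,265+(b+.5)/8-.5),z,True)
L=[f(185,430),f(505,450),f(345,296),f(345,585),f(215,345),f(475,365)]
from scipy.optimize import least_squares
for nm,pts in [("hub",L),("bore",[f(264,445),f(428,445),f(347,520),f(290,495),f(405,495)])]:
    P=np.array(pts)[:,:2]
    s=least_squares(lambda v:np.hypot(*(P-v[:2]).T)-v[2],[.53,.01,.018]);print(nm,s.x,s.fun)
k=[f(283,345),f(358,335)]
print(k)
m=(k[0]+k[1])/2
for c in (s.x[:2],): d=m[:2]-c;print("keyway deg",np.degrees(np.arctan2(d[1],d[0])),np.hypot(*d))
# drive top corners
for uv in [(238,243),(367,236)]: print(onz(p,uv,.05,True))
# small sleeve rim
g=lambda a,b,z=.034: onz(p,(50+(a+.5)/6-.5,235+(b+.5)/6-.5),z,True)
P=np.array([g(83,220),g(150,130),g(205,148),g(250,200),g(275,265),g(93,270),g(110,150)])[:,:2]
s=least_squares(lambda v:np.hypot(*(P-v[:2]).T)-v[2],[.55,-.27,.025]);print("sleeve",s.x,s.fun)
```

```text
hub [0.55018192 0.01273677 0.01813217] [-5.23471227e-04 -7.74017878e-05  2.91849503e-04  2.89605022e-04
  2.97603969e-04 -2.78185479e-04]
bore [0.55061359 0.01308982 0.00907927] [ 4.40875914e-05  7.48128781e-05  2.74451181e-04 -1.78897352e-04
 -2.14454297e-04]
[array([0.53782561, 0.00646382, 0.092     ]), array([0.53650997, 0.01472086, 0.092     ])]
keyway deg -169.47756101946925 0.013675787097737703
[ 0.49133533 -0.05031734  0.05      ]
[0.48420838 0.07219903 0.05      ]
sleeve [ 0.53940342 -0.26132877  0.02538511] [ 5.99197610e-05  2.81946720e-04  3.78428991e-04 -2.83970511e-04
 -2.57310916e-05  1.33153799e-04 -5.43747668e-04]
```

send_rows(series=[{"delta_pos": [-29.5,0,4],"turn": 0,"jaw": 0},{"delta_pos": [-29.5,0,4],"turn": 0,"jaw": 0},{"delta_pos": [-29.5,0,4],"turn": 0,"jaw": 0},{"delta_pos": [-29.5,0,4],"turn": 0,"jaw": 0},{"delta_pos": [-29.5,0,4],"turn": 0,"jaw": 0},{"delta_pos": [-29.5,0,4],"turn": 0,"jaw": 0},{"delta_pos": [-29.5,0,4],"turn": 0,"jaw": 0},{"delta_pos": [-29.5,0,4],"turn": 0,"jaw": 0}])

```text
clock: 3.45
tool_pos: [0.4601, -0.2739, 0.2085]
eef_rot: [0.71, 0.704, -0.002, 0.001]
contact_force: [0.5, 0.3, 0.3]
opening: 1.001
```

send_rows(series=[{"delta_pos": [0,0,0],"turn": 0,"jaw": 0},{"delta_pos": [0,0,0],"turn": 0,"jaw": 0}])

```text
clock: 3.62
tool_pos: [0.4618, -0.2648, 0.2096]
eef_rot: [0.706, 0.708, 0.001, -0.0]
contact_force: [-0.7, 0.5, -0.6]
opening: 0.998
```

Run:
```python
from h import *
import pickle
st=r.get_state();p=vision.camera_params("wrist");im=vision.snapshot("wrist")
cv2.imwrite("pics/w3.png",im);pickle.dump((p,im,st),open("w3.pkl","wb"));print(st["tool_pos"],st["clock"],st["eef_rot"],np.abs(st["qd"]).max())
```

```text
[ 0.46182773 -0.26481085  0.20958501] 3.6167 [ 7.06496202e-01  7.07716192e-01  8.15191888e-04 -4.94226808e-04] 0.028144239922797628
```

View pics/w3.png

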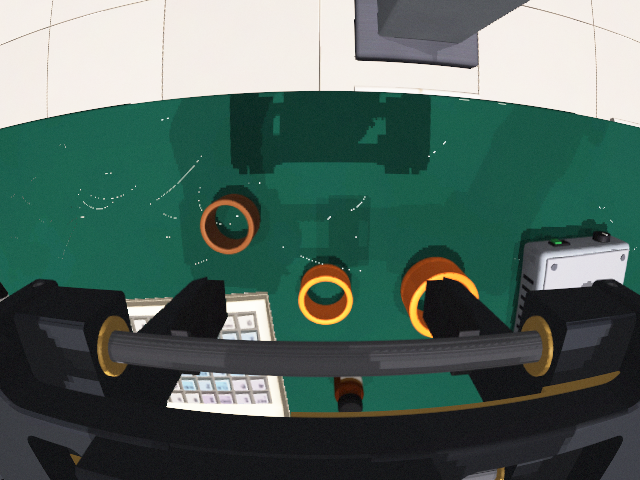

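The small orange sleeve stands clear at (325,300), with the larger orange ring at (440,295) and the bottle at (348,393).

Run:
```python
from h import *
import pickle
from scipy.optimize import least_squares
p,im,st=pickle.load(open("w3.pkl","rb"))
hsv=cv2.cvtColor(im,cv2.COLOR_BGR2HSV)
m=((hsv[...,0]>8)&(hsv[...,0]<28)&(hsv[...,1]>120)&(hsv[...,2]>215)).astype(np.uint8)
m[:, :290]=0;m[:,365:]=0;m[330:]=0
ys,xs=np.nonzero(m);print(len(xs),xs.min(),xs.max(),ys.min(),ys.max())
c,_=cv2.findContours(m,cv2.RETR_EXTERNAL,cv2.CHAIN_APPROX_NONE)
c=max(c,key=len)[:,0]
P=np.array([onz(p,q,.034,True)[:2] for q in c])
s=least_squares(lambda v:np.hypot(*(P-v[:2]).T)-v[2],[.54,-.27,.025],loss="soft_l1",f_scale=.0005);print(s.x,np.abs(s.fun).max())
T=R.from_quat(st["eef_rot"]).as_matrix()
tgt=np.array([s.x[0],s.x[1],.018]); d=tgt-st["tool_pos"]
print("tool delta cm",np.round(T.T@d*100,2))
```

```text
812 298 352 276 324
[ 0.53976225 -0.26292501  0.02463605] 0.0006551038910474066
tool delta cm [ 0.14  7.79 19.16]
```

send_rows(series=[{"delta_pos": [0.1,4,4],"turn": 0,"jaw": 0.15},{"delta_pos": [0.1,7.8,8],"turn": 0,"jaw": 0.15},{"delta_pos": [0.1,7.8,12],"turn": 0,"jaw": 0.15},{"delta_pos": [0.1,7.8,14],"turn": 0,"jaw": 0.15},{"delta_pos": [0.1,7.8,14],"turn": 0,"jaw": 0.15},{"delta_pos": [0.1,7.8,14],"turn": 0,"jaw": 0.15}])

```text
clock: 4.17
tool_pos: [0.538, -0.2624, 0.0681]
eef_rot: [0.706, 0.708, -0.0, -0.003]
contact_force: [0.1, -0.0, 1.9]
opening: 0.846
```

Run:
```python
from h import *
st=r.get_state();T=R.from_quat(st["eef_rot"]).as_matrix()
print(np.round(T.T@(np.array([.5398,-.2629,.018])-st["tool_pos"])*100,2))
cv2.imwrite("pics/w4.png",vision.snapshot("wrist"))
```

```text
[-0.07  0.2   5.01]
```

View pics/w4.png

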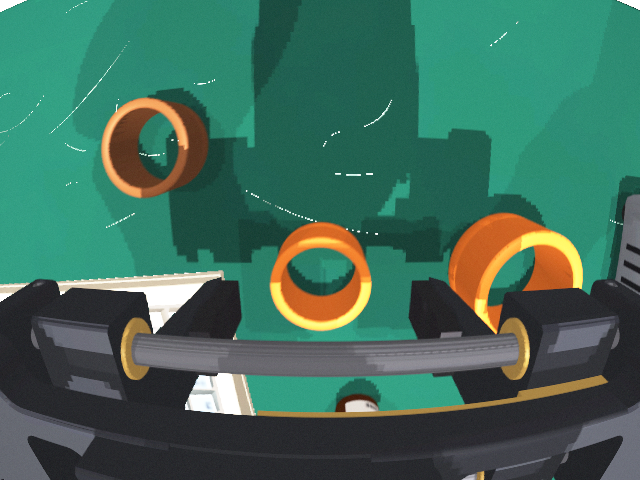

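send_rows(series=[{"delta_pos": [0,0.2,0],"turn": 0,"jaw": 0.27},{"delta_pos": [0,0.2,1.5],"turn": 0,"jaw": 0.27},{"delta_pos": [0,0.2,3],"turn": 0,"jaw": 0.27},{"delta_pos": [0,0.2,4.2],"turn": 0,"jaw": 0.27},{"delta_pos": [0,0.2,5],"turn": 0,"jaw": 0.27},{"delta_pos": [0,0.2,5],"turn": 0,"jaw": 0.27},{"delta_pos": [0,0.2,5],"turn": 0,"jaw": 0.27}])

```text
clock: 4.8
tool_pos: [0.5412, -0.2664, 0.0206]
eef_rot: [0.707, 0.707, 0.0, 0.0]
contact_force: [-1.0, 0.2, 0.2]
opening: 0.733
```

send_rows(force=12, series=[{"delta_pos": [0,0,0],"turn": 0,"jaw": 0.6},{"delta_pos": [0,0,0],"turn": 0,"jaw": 0.6},{"delta_pos": [0,0,0],"turn": 0,"jaw": 0.6},{"delta_pos": [0,0,0],"turn": 0,"jaw": 0.6},{"delta_pos": [0,0,0],"turn": 0,"jaw": 0.6}])

```text
clock: 5.22
tool_pos: [0.5414, -0.2662, 0.0204]
eef_rot: [0.707, 0.707, 0.0, 0.0]
contact_force: [-0.0, -0.8, 6.0]
opening: 0.568
```

Run:
```python
from h import *
cv2.imwrite("pics/w5.png",vision.snapshot("wrist"))
```

```text
(no output)
```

View pics/w5.png

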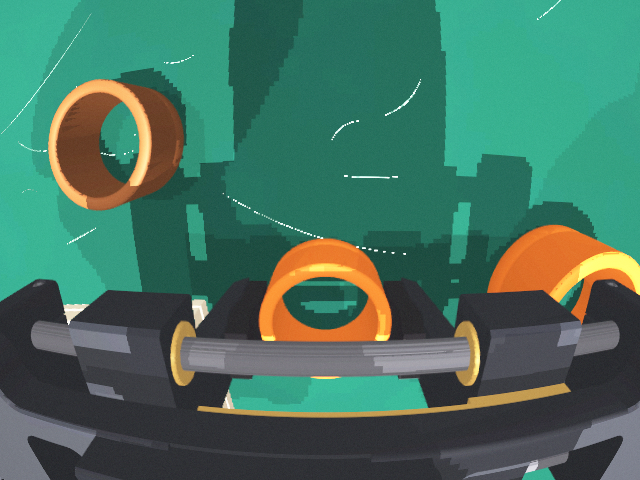

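send_rows(series=[{"delta_pos": [0,0,-1],"turn": 0,"jaw": 0.6},{"delta_pos": [0,0,-4],"turn": 0,"jaw": 0.6},{"delta_pos": [0,0,-8],"turn": 0,"jaw": 0.6},{"delta_pos": [4,0,-12],"turn": 0,"jaw": 0.6},{"delta_pos": [8,0,-14],"turn": 0,"jaw": 0.6},{"delta_pos": [8,0,-14],"turn": 0,"jaw": 0.6},{"delta_pos": [8,0,-14],"turn": 0,"jaw": 0.6}])

```text
clock: 5.85
tool_pos: [0.5429, -0.1808, 0.1627]
eef_rot: [0.705, 0.709, 0.003, 0.001]
contact_force: [0.0, 0.8, -0.5]
opening: 0.567
```

Run:
```python
from h import *
st=r.get_state();print(st["tool_pos"],st["eef_rot"],st["contact_force"])
p=vision.camera_params("wrist")
im=vision.snapshot("wrist")
# predicted rim/bottom circles if centred on TCP with base tcp-0.0204
T=R.from_quat(st["eef_rot"])
for off,rad in [(-.0204,.025),(.0136,.025),(.0136,.02)]:
    for a in np.linspace(0,2*np.pi,60):
        X=st["tool_pos"]+T.apply([rad*np.cos(a),rad*np.sin(a),-off])
        u,v=proj(p,X,True); cv2.circle(im,(round(u),round(v)),1,(255,0,0),-1)
cv2.imwrite("pics/w6.png",cv2.resize(im[200:400,200:450],None,fx=3,fy=3))
```

```text
[ 0.54289838 -0.18081942  0.16273191] [0.70472924 0.70947115 0.00258354 0.00083603] [ 0.04683996  0.84915822 -0.52164406]
```

View pics/w6.png

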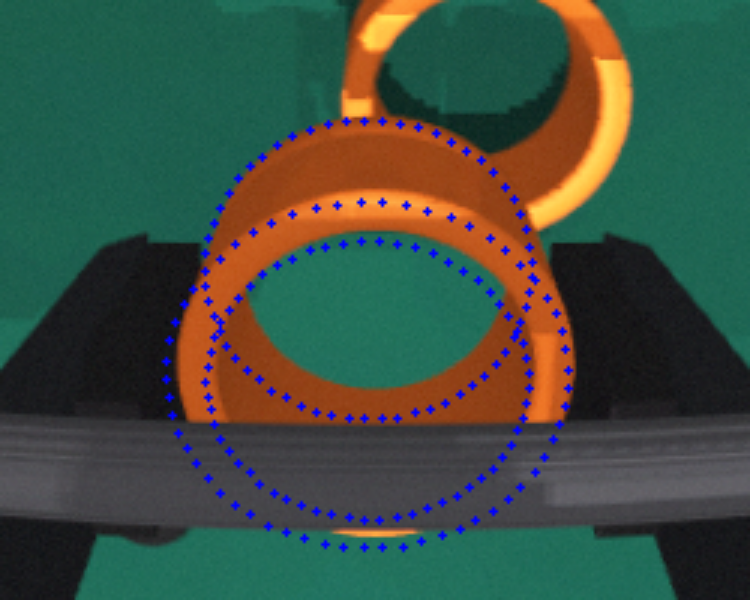

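send_rows(series=[{"delta_pos": [4,0.9,0],"turn": 0,"jaw": 0.6},{"delta_pos": [8,0.9,0],"turn": 0,"jaw": 0.6},{"delta_pos": [12,0.9,0],"turn": 0,"jaw": 0.6},{"delta_pos": [16,0.9,0],"turn": 0,"jaw": 0.6},{"delta_pos": [19.3,0.9,1],"turn": 0,"jaw": 0.6},{"delta_pos": [19.3,0.9,2.5],"turn": 0,"jaw": 0.6},{"delta_pos": [19.3,0.9,2.5],"turn": 0,"jaw": 0.6},{"delta_pos": [19.3,0.9,2.5],"turn": 0,"jaw": 0.6}])

```text
clock: 6.57
tool_pos: [0.5491, 0.0043, 0.1333]
eef_rot: [0.708, 0.706, -0.002, -0.0]
contact_force: [-0.2, -0.2, -0.7]
opening: 0.566
```

send_rows(series=[{"delta_pos": [0,0,0],"turn": 0,"jaw": 0.6},{"delta_pos": [0,0,0],"turn": 0,"jaw": 0.6},{"delta_pos": [0,0,0],"turn": 0,"jaw": 0.6}])

```text
clock: 6.82
tool_pos: [0.5504, 0.0049, 0.1351]
eef_rot: [0.708, 0.706, 0.0, 0.001]
contact_force: [1.0, -0.6, -0.8]
opening: 0.572
```

Run:
```python
from h import *
import pickle
st=r.get_state();print(st["tool_pos"],st["eef_rot"],st["contact_force"],st["clock"])
p=vision.camera_params("wrist")
im=vision.snapshot("wrist");pickle.dump((p,im,st),open("w7.pkl","wb"))
cv2.imwrite("pics/w7.png",cv2.resize(im[200:400,200:450],None,fx=3,fy=3))
cv2.imwrite("pics/s7.png",vision.snapshot("side")[150:330,180:400].repeat(3,0).repeat(3,1))
```

```text
[0.55044075 0.00489762 0.1351143 ] [7.08387656e-01 7.05823380e-01 1.44324629e-05 5.33715226e-04] [ 1.01747456 -0.55450597 -0.83641739] 6.8167
```

View pics/w7.png

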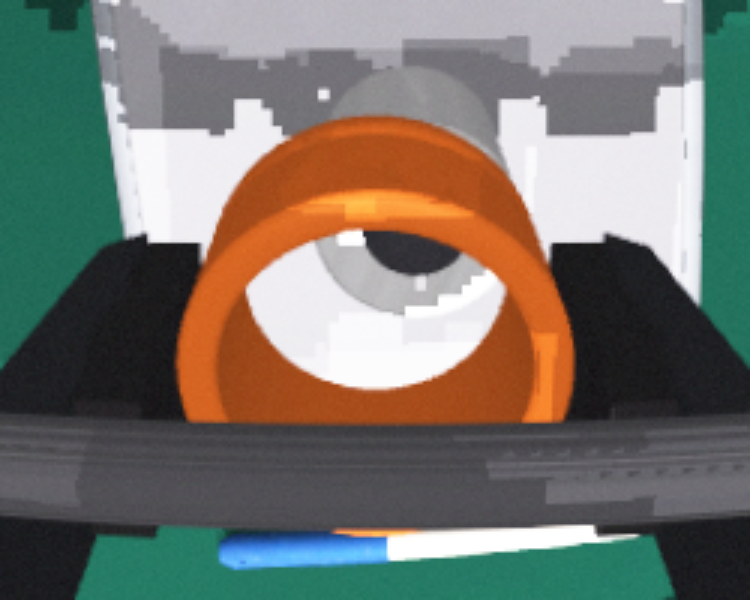

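View pics/s7.png

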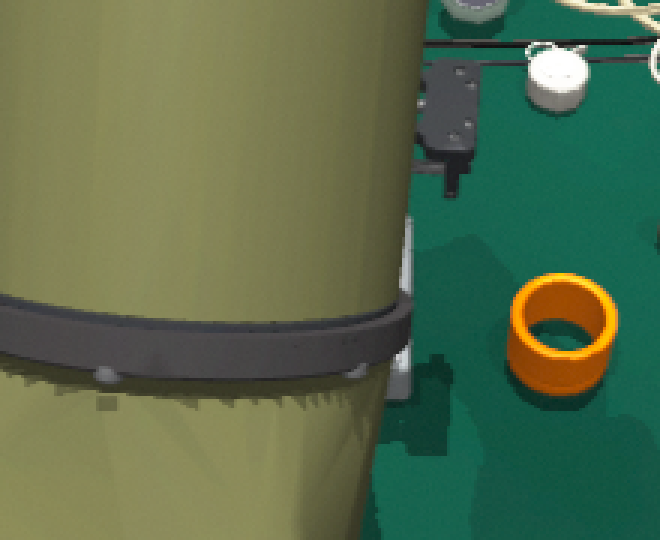

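Run:
```python
from h import *
import pickle
from scipy.optimize import least_squares
p,im,st=pickle.load(open("w7.pkl","rb"))
f=lambda a,b,z: onz(p,(200+(a+.5)/3-.5,200+(b+.5)/3-.5),z,True)[:2]
def fit(px,z,rad):
    P=np.array([f(a,b,z) for a,b in px]); s=least_squares(lambda v:np.hypot(*(P-v).T)-rad,P.mean(0)+[-.01,0]);return s.x,np.round(s.fun*1e3,2)
sl=[(253,315),(270,340),(300,366),(340,383),(377,388),(420,382),(455,364),(480,340),(497,312)]
for z in (.112,.1147,.117): print("sleeve",fit(sl,z,.02))
top=[(180,340),(205,275),(250,228),(310,198),(377,189),(440,198),(500,228),(545,275),(572,340)]
print("sleeve top",fit(top,.1487,.025))
print("hub",fit([(317,240),(326,268),(345,292),(372,309),(405,316),(440,308),(470,293)],.092,.018))
```

```text
sleeve (array([0.55128034, 0.00584941]), array([ 0.35,  0.07, -0.1 , -0.22, -0.12,  0.12,  0.09,  0.05,  0.13]))
sleeve (array([0.5496339 , 0.00585411]), array([ 0.15, -0.03, -0.1 , -0.14, -0.02,  0.19,  0.09, -0.04, -0.07]))
sleeve (array([0.54823152, 0.00585821]), array([-0.02, -0.11, -0.09, -0.07,  0.06,  0.25,  0.09, -0.12, -0.23]))
sleeve top (array([0.51150654, 0.00597995]), array([ 15.03,   5.85,  -2.46,  -9.64, -12.68,  -9.58,  -2.38,   5.93,
        15.25]))
hub (array([0.54945713, 0.0125608 ]), array([-0.85, -0.21,  0.27,  0.59,  0.56, -0.39, -0.77]))
```

send_rows(series=[{"delta_pos": [0.69,0.06,1],"turn": 0,"jaw": 0.6},{"delta_pos": [0.69,0.06,1.3],"turn": 0,"jaw": 0.6},{"delta_pos": [0.69,0.06,1.3],"turn": 0,"jaw": 0.6},{"delta_pos": [0.69,0.06,1.3],"turn": 0,"jaw": 0.6}])

```text
clock: 7.25
tool_pos: [0.5503, 0.0139, 0.1212]
eef_rot: [0.707, 0.707, -0.0, -0.0]
contact_force: [1.2, 0.5, -0.4]
opening: 0.569
```

Run:
```python
from h import *
import pickle
st=r.get_state();print(st["tool_pos"],st["eef_rot"],st["contact_force"],st["clock"])
p=vision.camera_params("wrist")
im=vision.snapshot("wrist");pickle.dump((p,im,st),open("w8.pkl","wb"))
cv2.imwrite("pics/w8.png",cv2.resize(im[200:400,200:450],None,fx=3,fy=3))
```

```text
[0.55028759 0.01393919 0.12121512] [ 7.07137081e-01  7.07076252e-01 -4.12321855e-04 -3.88795163e-04] [ 1.16939199  0.47318143 -0.39090376] 7.25
```

View pics/w8.png

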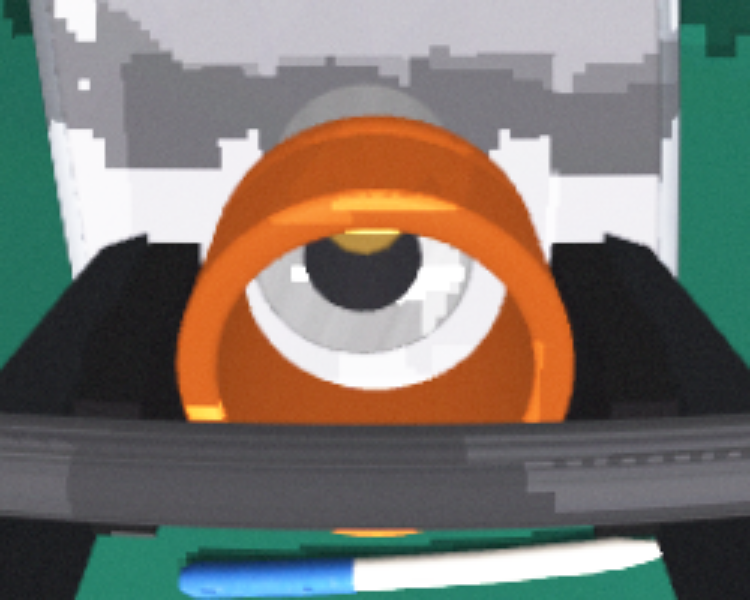

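Run:
```python
from h import *
import pickle
from scipy.optimize import least_squares
p,im,st=pickle.load(open("w8.pkl","rb"))
f=lambda a,b,z: onz(p,(200+(a+.5)/3-.5,200+(b+.5)/3-.5),z,True)[:2]
def fit(px,z,rad):
    P=np.array([f(a,b,z) for a,b in px]); s=least_squares(lambda v:np.hypot(*(P-v).T)-rad,P.mean(0)+[-.01,0]);return s.x,np.round(s.fun*1e3,2)
sl=[(253,315),(270,340),(300,366),(340,383),(377,388),(420,382),(455,364),(480,340),(497,312)]
z0=st["tool_pos"][2]-.0204
for z in (z0,z0+.001): print("sleeve",z,fit(sl,z,.02))
print("hub",fit([(259,285),(270,310),(290,333),(320,348),(360,354),(400,350),(435,333),(460,305),(470,275)],.092,.018))
print("bore",fit([(306,265),(312,285),(325,299),(345,308),(363,311),(385,307),(405,294),(416,277),(420,262)],.092,.0095))
```

```text
sleeve 0.10081511743470314 (array([0.54941976, 0.0149193 ]), array([ 0.15, -0.03, -0.1 , -0.14, -0.02,  0.19,  0.09, -0.04, -0.07]))
sleeve 0.10181511743470315 (array([0.54881255, 0.01491824]), array([ 0.08, -0.06, -0.09, -0.11,  0.01,  0.21,  0.09, -0.08, -0.14]))
hub (array([0.55019323, 0.01293193]), array([-0.47, -0.05,  0.32,  0.08, -0.27,  0.04,  0.2 ,  0.04, -0.43]))
bore (array([0.55039794, 0.01286092]), array([-0.41, -0.02,  0.07, -0.03,  0.08,  0.08, -0.01, -0.19, -0.23]))
```

send_rows(series=[{"delta_pos": [-0.2,0.1,0],"turn": 0,"jaw": 0.6},{"delta_pos": [-0.2,0.1,0.4],"turn": 0,"jaw": 0.6},{"delta_pos": [-0.2,0.1,0.8],"turn": 0,"jaw": 0.6},{"delta_pos": [-0.2,0.1,1.2],"turn": 0,"jaw": 0.6},{"delta_pos": [-0.2,0.1,1.6],"turn": 0,"jaw": 0.6},{"delta_pos": [-0.2,0.1,1.8],"turn": 0,"jaw": 0.6},{"delta_pos": [-0.2,0.1,1.8],"turn": 0,"jaw": 0.6}])

```text
clock: 7.88
tool_pos: [0.5513, 0.0117, 0.103]
eef_rot: [0.707, 0.707, -0.0, -0.0]
contact_force: [-0.3, -0.0, 0.2]
opening: 0.564
```

Run:
```python
from h import *
import pickle
st=r.get_state();print(st["tool_pos"],st["eef_rot"],st["contact_force"],st["clock"])
p=vision.camera_params("wrist")
im=vision.snapshot("wrist");pickle.dump((p,im,st),open("w8.pkl","wb"))
cv2.imwrite("pics/w9.png",cv2.resize(im[200:400,200:450],None,fx=3,fy=3))
```

```text
[0.5512772  0.011706   0.10303054] [ 7.07327735e-01  7.06885526e-01 -4.06889980e-04 -4.03441849e-04] [-0.3089517  -0.02699794  0.21981128] 7.8833
```

View pics/w9.png

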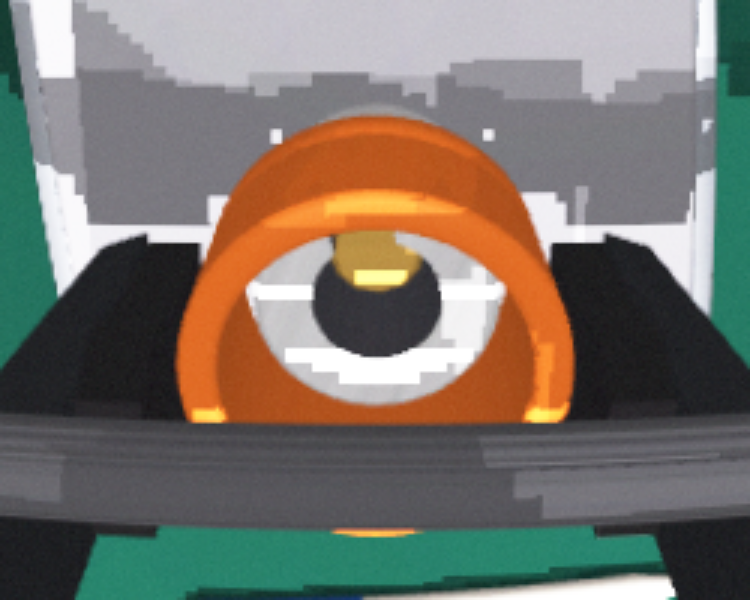

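The hub face now shows inside the sleeve, centred at x≈376, with no contact force. I'll lower the rest of the way.

send_rows(series=[{"delta_pos": [0,0,0.6],"turn": 0,"jaw": 0.6},{"delta_pos": [0,0,1.2],"turn": 0,"jaw": 0.6},{"delta_pos": [0,0,1.8],"turn": 0,"jaw": 0.6},{"delta_pos": [0,0,2.4],"turn": 0,"jaw": 0.6},{"delta_pos": [0,0,2.9],"turn": 0,"jaw": 0.6},{"delta_pos": [0,0,3.2],"turn": 0,"jaw": 0.6},{"delta_pos": [0,0,3.2],"turn": 0,"jaw": 0.6},{"delta_pos": [0,0,3.2],"turn": 0,"jaw": 0.6}])

```text
clock: 8.6
tool_pos: [0.5516, 0.0117, 0.0715]
eef_rot: [0.707, 0.707, -0.0, -0.0]
contact_force: [-0.2, -0.4, -0.6]
opening: 0.568
```

send_rows(series=[{"delta_pos": [0,0,0.1],"turn": 0,"jaw": 0.6},{"delta_pos": [0,0,0.1],"turn": 0,"jaw": 0.3},{"delta_pos": [0,0,0.1],"turn": 0,"jaw": 0.2},{"delta_pos": [0,0,0.1],"turn": 0,"jaw": 0.2},{"delta_pos": [0,0,0.1],"turn": 0,"jaw": 0.2}])

```text
clock: 9.02
tool_pos: [0.5518, 0.0117, 0.0709]
eef_rot: [0.707, 0.707, 0.0, 0.0]
contact_force: [0.2, -0.8, 0.2]
opening: 0.798
```

send_rows(series=[{"delta_pos": [0,0,-2],"turn": 0,"jaw": 0.2},{"delta_pos": [0,0,-4],"turn": 0,"jaw": 0.2},{"delta_pos": [0,0,-8],"turn": 0,"jaw": 0.2},{"delta_pos": [0,-3,-12],"turn": 0,"jaw": 0.2},{"delta_pos": [4,-7,-14],"turn": 0,"jaw": 0.2},{"delta_pos": [6,-10,-14],"turn": 0,"jaw": 0.2},{"delta_pos": [6,-10,-14],"turn": 0,"jaw": 0.2}])

```text
clock: 9.6
tool_pos: [0.4482, 0.0744, 0.2124]
eef_rot: [0.706, 0.708, 0.001, -0.001]
contact_force: [-0.4, -0.0, 0.0]
opening: 0.802
```

Run:
```python
from h import *
import pickle
st=r.get_state();print(st["tool_pos"],st["eef_rot"],st["contact_force"],st["clock"])
p=vision.camera_params("wrist")
im=vision.snapshot("wrist");pickle.dump((p,im,st),open("w10.pkl","wb"))
cv2.imwrite("pics/w10.png",im)
```

```text
[0.44824251 0.07438548 0.21243801] [ 7.06111747e-01  7.08099953e-01  5.79908228e-04 -5.67130973e-04] [-0.40585892 -0.03388502  0.00905399] 9.6
```

View pics/w10.png

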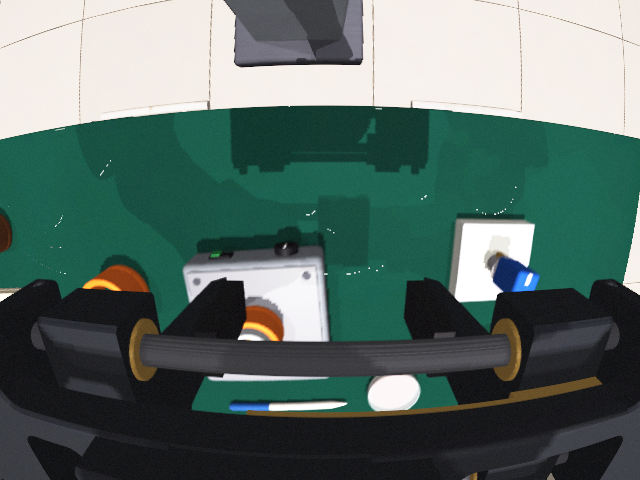

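The sleeve sits on the hub. Next I'll look at the spindle.

send_rows(series=[{"delta_pos": [17,-2,0],"turn": 0,"jaw": 0.2},{"delta_pos": [17,-2,0],"turn": 0,"jaw": 0.2},{"delta_pos": [17,-2,0],"turn": 0,"jaw": 0.2},{"delta_pos": [17,-2,0],"turn": 0,"jaw": 0.2},{"delta_pos": [17,-2,0],"turn": 0,"jaw": 0.2},{"delta_pos": [17,-2,0],"turn": 0,"jaw": 0.2},{"delta_pos": [17,-2,0],"turn": 0,"jaw": 0.2}])

```text
clock: 10.23
tool_pos: [0.432, 0.2408, 0.2105]
eef_rot: [0.707, 0.707, -0.001, 0.0]
contact_force: [0.3, 0.4, 0.3]
opening: 0.796
```

Run:
```python
from h import *
import pickle
st=r.get_state();print(st["tool_pos"],st["eef_rot"],st["contact_force"],st["clock"])
p=vision.camera_params("wrist")
im=vision.snapshot("wrist");pickle.dump((p,im,st),open("w11.pkl","wb"))
cv2.imwrite("pics/w11.png",cv2.resize(im[200:320,260:380],None,fx=5,fy=5,interpolation=cv2.INTER_CUBIC))
im=vision.snapshot("side")
cv2.imwrite("pics/s11.png",cv2.resize(im[180:300,240:360],None,fx=5,fy=5,interpolation=cv2.INTER_CUBIC))
```

```text
[0.4319825  0.24077461 0.21045915] [ 7.07375541e-01  7.06837512e-01 -6.38826662e-04  4.09177043e-04] [0.25874764 0.3927546  0.27153361] 10.2333
```

View pics/w11.png

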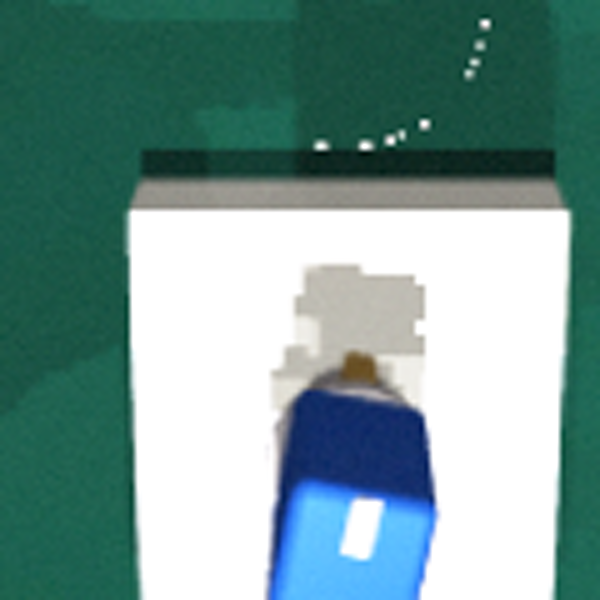

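View pics/s11.png

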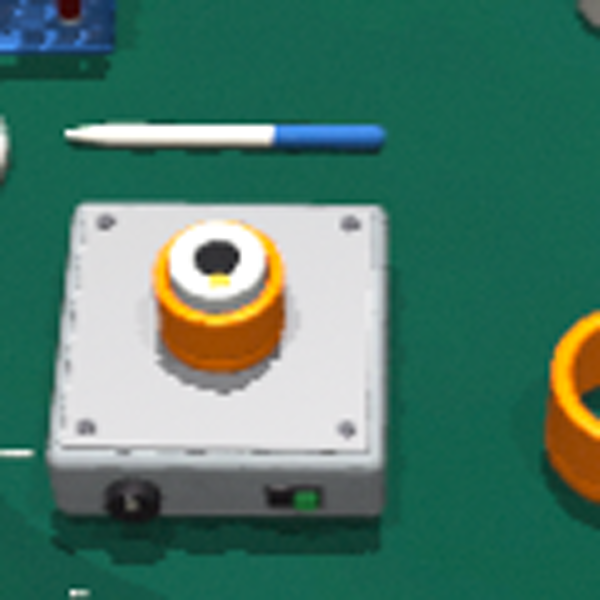

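The side view confirms the sleeve is down on the housing with the hub above it. The spindle head runs past the edge of my crop, so I'll re-crop.

Run:
```python
from h import *
import pickle
p,im,st=pickle.load(open("w11.pkl","rb"))
cv2.imwrite("pics/w11b.png",cv2.resize(im[260:350,290:370],None,fx=7,fy=7,interpolation=cv2.INTER_CUBIC))
```

```text
(no output)
```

View pics/w11b.png

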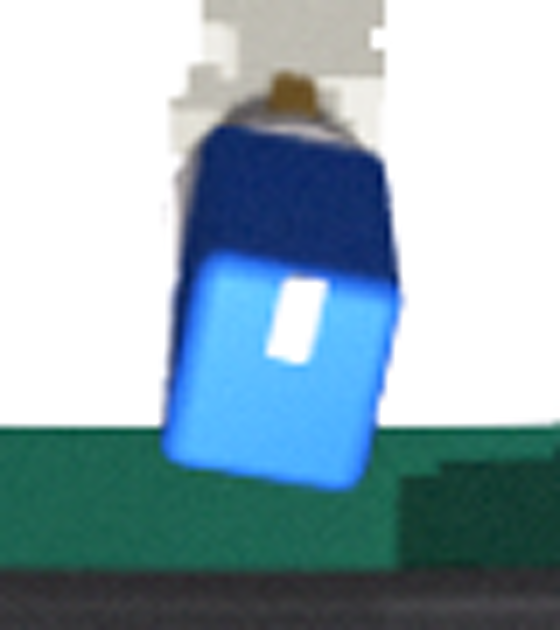

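Run:
```python
from h import *
import pickle
p,im,st=pickle.load(open("w11.pkl","rb"))
C=np.array([onz(p,(290+(a+.5)/7-.5,260+(b+.5)/7-.5),.086,True) for a,b in [(205,247),(403,290),(362,493),(161,463)]])
print(np.round(C,4),C.mean(0),[round(np.linalg.norm(C[i]-C[i-1])*1e3,1) for i in range(4)])
s1=C[0]-C[3];s2=C[1]-C[2];s3=C[1]-C[0];s4=C[2]-C[3]
for s in (s1,s2,s1+s2): print("x-edge dir",np.degrees(np.arctan2(s[1],s[0])))
for s in (s3,s4,s3+s4): print("y-edge dir",np.degrees(np.arctan2(s[1],s[0])))
d=np.append(C.mean(0)[:2],.064)-st["tool_pos"]
print(R.from_quat(st["eef_rot"]).as_matrix().T@d*100)
```

```text
[[0.4806 0.2371 0.086 ]
 [0.4859 0.2588 0.086 ]
 [0.5117 0.2547 0.086 ]
 [0.5077 0.2319 0.086 ]] [0.49649011 0.24564043 0.086     ] [np.float64(27.6), np.float64(22.3), np.float64(26.1), np.float64(23.2)]
x-edge dir 169.13537441230946
x-edge dir 170.96418685355468
x-edge dir 170.02483545766856
y-edge dir 76.26093026131969
y-edge dir 80.01980306289357
y-edge dir 78.17375690460638
[ 0.51319693  6.45513616 14.64307793]
```

send_rows(series=[{"delta_pos": [0.5,3,2],"turn": 7,"jaw": 0.4},{"delta_pos": [0.5,6.4,4],"turn": 10.3,"jaw": 0.4},{"delta_pos": [0.5,6.4,7],"turn": 10.3,"jaw": 0.4},{"delta_pos": [0.5,6.4,8.5],"turn": 10.3,"jaw": 0.4},{"delta_pos": [0.5,6.4,8.5],"turn": 10.3,"jaw": 0.4},{"delta_pos": [0.5,6.4,8.5],"turn": 10.3,"jaw": 0.4},{"delta_pos": [0.5,6.4,8.5],"turn": 10.3,"jaw": 0.4}])

```text
clock: 10.92
tool_pos: [0.4965, 0.2459, 0.1267]
eef_rot: [0.768, 0.64, 0.0, 0.0]
contact_force: [-0.2, 0.5, 0.4]
opening: 0.6
```

Run:
```python
from h import *
st=r.get_state();T=R.from_quat(st["eef_rot"]).as_matrix()
print(st["tool_pos"],np.round(T.T@(np.array([.4964,.2460,.064])-st["tool_pos"])*100,2),"toolx deg",np.degrees(np.arctan2(T[1,0],T[0,0])))
cv2.imwrite("pics/w12.png",vision.snapshot("wrist"))
```

```text
[0.4964535  0.24587699 0.12668933] [ 0.01 -0.01  6.27] toolx deg 79.56932072800234
```

View pics/w12.png

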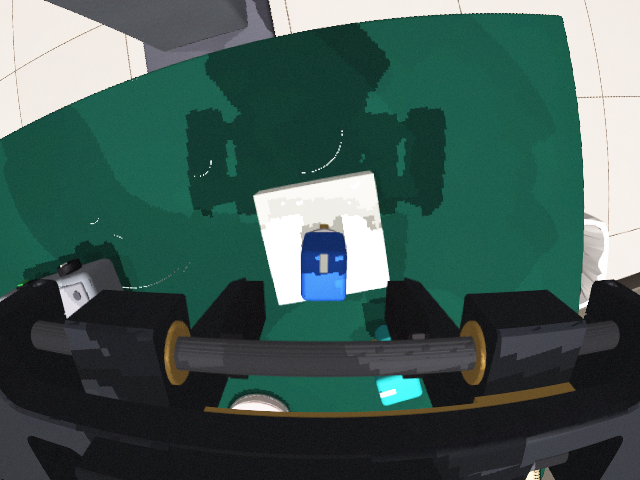

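The head is square between the fingers and centred at column 324.

send_rows(force=35, series=[{"delta_pos": [0,0,2],"turn": 0,"jaw": 0.4},{"delta_pos": [0,0,4],"turn": 0,"jaw": 0.4},{"delta_pos": [0,0,5.5],"turn": 0,"jaw": 0.4},{"delta_pos": [0,0,6.3],"turn": 0,"jaw": 0.4},{"delta_pos": [0,0,6.3],"turn": 0,"jaw": 0.4},{"delta_pos": [0,0,6.3],"turn": 0,"jaw": 0.5}])

```text
clock: 11.47
tool_pos: [0.4962, 0.2469, 0.0635]
eef_rot: [0.768, 0.64, 0.001, 0.0]
contact_force: [-0.1, -0.5, 0.0]
opening: 0.546
```

send_rows(force=35, series=[{"delta_pos": [0,0,0],"turn": 0,"jaw": 0.9},{"delta_pos": [0,0,0],"turn": 0,"jaw": 0.9},{"delta_pos": [0,0,0],"turn": 0,"jaw": 0.9},{"delta_pos": [0,0,0],"turn": 0,"jaw": 0.9},{"delta_pos": [0,0,0],"turn": 0,"jaw": 0.9},{"delta_pos": [0,0,0],"turn": 0,"jaw": 0.9}])

```text
clock: 11.97
tool_pos: [0.4963, 0.2469, 0.0634]
eef_rot: [0.768, 0.64, 0.001, 0.0]
contact_force: [-0.3, -0.0, 5.9]
opening: 0.272
```

Run:
```python
from h import *
st=r.get_state();print(st["tool_pos"],st["contact_force"],st["opening"]*88)
```

```text
[0.4962955  0.24693213 0.06336567] [-0.27184983 -0.04234949  5.91682253] 23.96079754094557
```

send_rows(series=[{"delta_pos": [0,0,-1],"turn": 0,"jaw": 0.9},{"delta_pos": [0,0,-3],"turn": 0,"jaw": 0.9},{"delta_pos": [0,0,-6],"turn": 0,"jaw": 0.9},{"delta_pos": [0,0,-9.5],"turn": 0,"jaw": 0.9},{"delta_pos": [0,0,-11.5],"turn": 0,"jaw": 0.9},{"delta_pos": [0,0,-11.5],"turn": 0,"jaw": 0.9},{"delta_pos": [0,0,-11.5],"turn": 0,"jaw": 0.9}])

```text
clock: 12.55
tool_pos: [0.4962, 0.2468, 0.1788]
eef_rot: [0.768, 0.64, 0.001, 0.0]
contact_force: [-0.8, 0.2, -1.4]
opening: 0.271
```

Run:
```python
from h import *
st=r.get_state();T=R.from_quat(st["eef_rot"]).as_matrix()
print(st["tool_pos"],st["contact_force"],st["opening"]*88)
print(np.round(T.T@(np.array([.5504,.0129,.178])-st["tool_pos"])*100,2),"toolx deg",np.degrees(np.arctan2(T[1,0],T[0,0])))
p=vision.camera_params("wrist");im=vision.snapshot("wrist")
for off,rad in [(.0534,.008),(.0234,.015),(-.0226,.012)]:
    for a in np.linspace(0,2*np.pi,40):
        u,v=proj(p,st["tool_pos"]+T@[rad*np.cos(a),rad*np.sin(a),off],True);cv2.circle(im,(round(u),round(v)),0,(0,255,255),-1)
# key
for X in [[-.003,-.013,.0414],[.003,-.013,.0414]]:
    u,v=proj(p,st["tool_pos"]+T@X,True);cv2.circle(im,(round(u),round(v)),1,(0,0,255),-1)
cv2.imwrite("pics/w13.png",cv2.resize(im[180:360,220:430],None,fx=3.5,fy=3.5,interpolation=cv2.INTER_NEAREST))
```

```text
[0.49617547 0.24675659 0.17876249] [-0.84066118  0.20799977 -1.44930714] 23.831675694042342
[-22.03   9.54   0.06] toolx deg 79.64495495544968
```

View pics/w13.png

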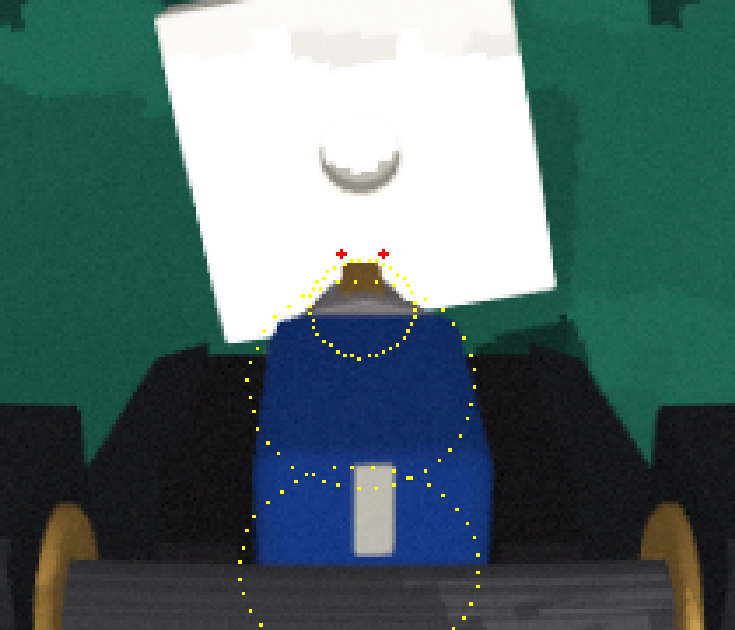

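Run:
```python
from h import *
from scipy.optimize import least_squares
st=r.get_state();T=R.from_quat(st["eef_rot"]).as_matrix();p=vision.camera_params("wrist")
# features: tool-frame y, z(along finger) at x=0 ; rows observed
F=[(-.013,.0414,262),(-.014,-.0226,459),(-.014,.0194,318)]
row=lambda y,z:proj(p,st["tool_pos"]+T@[0,y,z],True)[1]
obs=lambda b:180+(b+.5)/3.5-.5
for y,z,b in F: print(obs(b),row(y,z),"drow/dmm y",row(y+.001,z)-row(y,z),"z",row(y,z+.001)-row(y,z))
s=least_squares(lambda v:[row(y+v[0]/1e3+v[2]*(z+.008),z+v[1]/1e3)-obs(b) for y,z,b in F],[0,0,0]);print(s.x,s.fun)
for tilt in (0,): 
  s=least_squares(lambda v:[row(y+v[0]/1e3,z+v[1]/1e3)-obs(b) for y,z,b in F],[0,0]);print(s.x,s.fun)
  s=least_squares(lambda v:[row(y+v[0]/1e3+v[1]*(z+.008),z)-obs(b) for y,z,b in F],[0,0]);print(s.x,s.fun)
```

```text
254.5 251.72724809276662 drow/dmm y 1.9103527918082364 z -0.6146413883213313
310.7857142857143 307.56097766341924 drow/dmm y 2.6508025203699503 z -1.316989094507619
270.5 264.9164471283579 drow/dmm y 2.130108896788272 z -0.7693987072679533
[47.29541883 98.17657433 -0.26993583] [-1.06297193e-11 -2.89333002e-11 -2.39879228e-11]
[3.63055866 4.52421774] [ 1.26092666  0.27390331 -1.47286751]
[1.54994065 0.01089674] [ 1.20921386  0.45695179 -1.65305542]
```

Run:
```python
from h import *
st=r.get_state();T=R.from_quat(st["eef_rot"]).as_matrix();p=vision.camera_params("wrist")
f=lambda a,b,z: onz(p,(220+(a+.5)/3.5-.5,180+(b+.5)/3.5-.5),z,True)
# hole: rim left, right, bottom
from scipy.optimize import least_squares
P=np.array([f(a,b,.022)[:2] for a,b in [(319,152),(402,152),(360,194),(330,181),(391,181)]])
s=least_squares(lambda v:np.hypot(*(P-v[:2]).T)-.0095,P.mean(0));print("hole",s.x,s.fun)
for q in [(155,18),(513,0),(557,287),(227,342)]: print(f(*q,.022))
```

```text
hole [0.49535497 0.24552826] [ 2.45451146e-05  3.05559298e-05 -6.03448369e-07  6.59739708e-06
 -1.52348166e-06]
[0.45569352 0.20559785 0.022     ]
[0.46646012 0.28569445 0.022     ]
[0.53568484 0.28558968 0.022     ]
[0.53517805 0.20545884 0.022     ]
```

send_rows(series=[{"delta_pos": [-3.7,1.6,0],"turn": -4,"jaw": 0.9},{"delta_pos": [-7.4,3.2,0],"turn": -8,"jaw": 0.9},{"delta_pos": [-11,4.8,0],"turn": -12,"jaw": 0.9},{"delta_pos": [-14.7,6.4,0],"turn": -16,"jaw": 0.9},{"delta_pos": [-18.4,8,0],"turn": -20,"jaw": 0.9},{"delta_pos": [-22,9.5,0],"turn": -20.9,"jaw": 0.9},{"delta_pos": [-22,9.5,0],"turn": -20.9,"jaw": 0.9},{"delta_pos": [-22,9.5,0],"turn": -20.9,"jaw": 0.9}])

```text
clock: 13.27
tool_pos: [0.5488, 0.0091, 0.1756]
eef_rot: [0.642, 0.767, -0.002, -0.001]
contact_force: [-0.2, 0.5, -1.3]
opening: 0.268
```

send_rows(series=[{"delta_pos": [0,0,0.5],"turn": 0,"jaw": 0.9},{"delta_pos": [0,0,1],"turn": 0,"jaw": 0.9},{"delta_pos": [0,0,1],"turn": 0,"jaw": 0.9}])

```text
clock: 13.52
tool_pos: [0.5485, 0.0152, 0.1661]
eef_rot: [0.638, 0.77, -0.001, -0.001]
contact_force: [-0.9, 0.3, -0.6]
opening: 0.271
```

```bash
cat > ov.py <<'E'
from h import *
import sys,pickle
st=r.get_state();T=R.from_quat(st["eef_rot"]).as_matrix()
print(st["clock"],st["tool_pos"],st["contact_force"],st["opening"]*88)
print(np.round(T.T@(np.array([.5500,.0129,.154])-st["tool_pos"])*100,2),"key deg",np.degrees(np.arctan2(-T[1,1],-T[0,1]))%360)
p=vision.camera_params("wrist");im=vision.snapshot("wrist");pickle.dump((p,im.copy(),st),open(sys.argv[1]+".pkl","wb"))
cv2.imwrite(f"pics/{sys.argv[1]}.png",cv2.resize(im[180:360,220:430],None,fx=3.5,fy=3.5,interpolation=cv2.INTER_CUBIC))
E
python3 ov.py w14
```

```text
13.5167 [0.54849611 0.01517118 0.16609153] [-0.89367076  0.34343324 -0.6142754 ] 23.856068089427215
[-0.25  0.11  1.21] key deg 190.7461381335038
```

View pics/w14.png

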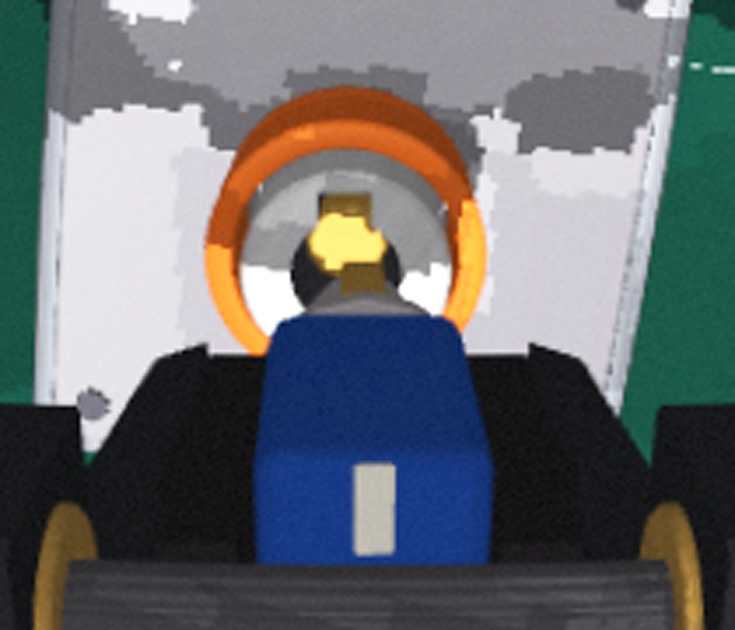

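The keyway (crop 345,205) points straight along tool −y, so the angle matches. The key at 362 is about 2.5 mm off to the side, so I'll correct that.

send_rows(series=[{"delta_pos": [-0.25,0.11,0.4],"turn": 0,"jaw": 0.9},{"delta_pos": [-0.25,0.11,1],"turn": 0,"jaw": 0.9},{"delta_pos": [-0.25,0.11,1],"turn": 0,"jaw": 0.9},{"delta_pos": [-0.25,0.11,1],"turn": 0,"jaw": 0.9},{"delta_pos": [-0.25,0.11,1],"turn": 0,"jaw": 0.9}])

```text
clock: 13.98
tool_pos: [0.5513, 0.0111, 0.1577]
eef_rot: [0.639, 0.769, -0.0, -0.0]
contact_force: [-0.1, 0.5, -1.1]
opening: 0.271
```

```bash
python3 ov.py w15
```

```text
13.9833 [0.55129517 0.01110214 0.15767031] [-0.06646579  0.5019121  -1.09801988] 23.865925854887944
[ 0.2  -0.09  0.37] key deg 190.56941713365998
```

View pics/w15.png

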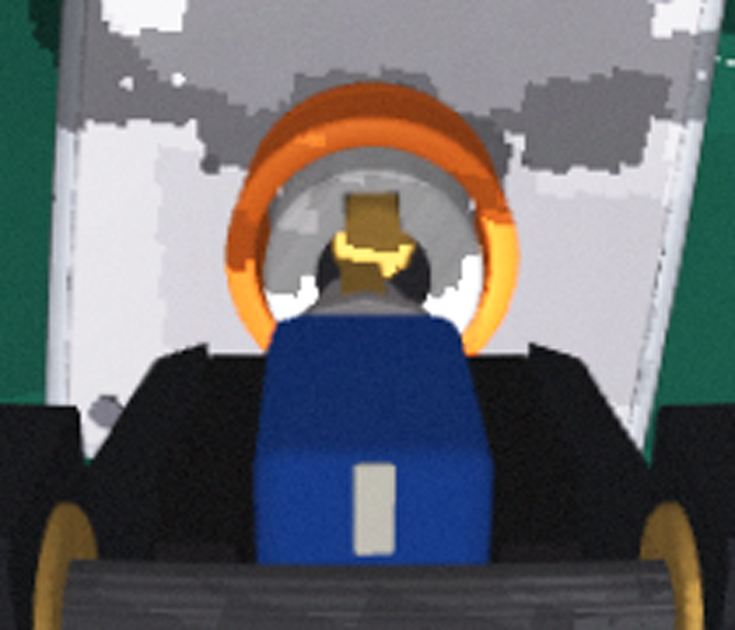

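send_rows(series=[{"delta_pos": [0.18,-0.05,0],"turn": 0,"jaw": 0.9},{"delta_pos": [0.18,-0.05,0],"turn": 0,"jaw": 0.9},{"delta_pos": [0.18,-0.05,0],"turn": 0,"jaw": 0.9},{"delta_pos": [0.18,-0.05,0],"turn": 0,"jaw": 0.9},{"delta_pos": [0.18,-0.05,0],"turn": 0,"jaw": 0.9},{"delta_pos": [0.18,-0.05,0],"turn": 0,"jaw": 0.9}])

```text
clock: 14.53
tool_pos: [0.5505, 0.0126, 0.1577]
eef_rot: [0.639, 0.769, 0.0, -0.0]
contact_force: [-0.0, -0.4, -1.6]
opening: 0.267
```

```bash
python3 ov.py w16
```

```text
14.5333 [0.55054478 0.01261362 0.1577205 ] [-0.00423196 -0.35512666 -1.61066154] 23.48522287954445
[ 0.04 -0.05  0.37] key deg 190.55179600450722
```

View pics/w16.png

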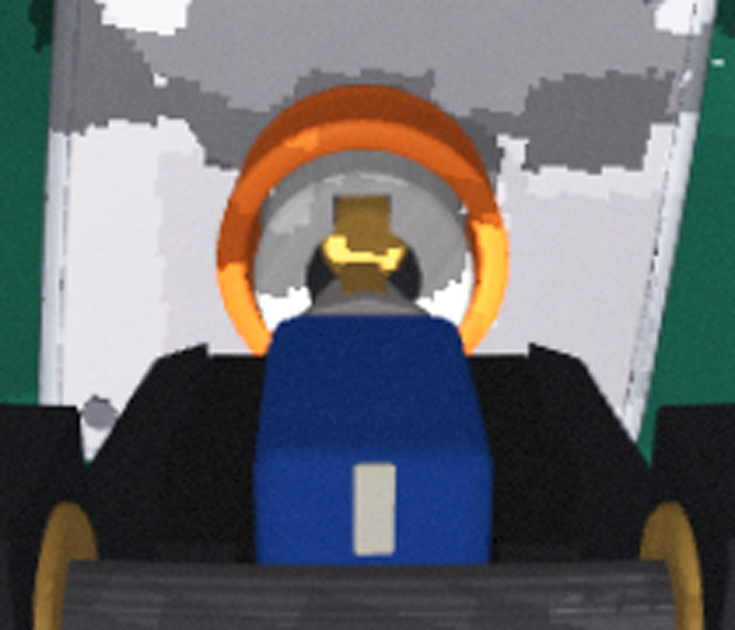

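Run:
```python
from h import *
import pickle
p,im,st=pickle.load(open("w16.pkl","rb"));T=R.from_quat(st["eef_rot"]).as_matrix()
f=lambda a,b,z: (T.T@(onz(p,(220+(a+.5)/3.5-.5,180+(b+.5)/3.5-.5),z,True)-st["tool_pos"]))*1e3
print("keyway outer -> axis",f(362,196,.092)+[0,14.5,0])
print("key outer edge -> axis",f(361,263,st["tool_pos"][2]-.0414)+[0,13,0])
print("hub L/R",f(253,265,.092),f(472,265,.092))
cv2.imwrite("pics/w16b.png",cv2.resize(im[225:275,300:350],None,fx=12,fy=12,interpolation=cv2.INTER_CUBIC))
```

```text
keyway outer -> axis [ 0.13567453  0.33817239 65.71980842]
key outer edge -> axis [ 0.07634628  2.02534779 41.39946259]
hub L/R [-17.6226664   -2.54806291  65.71948593] [17.98785834 -2.50275612 65.72128365]
```

View pics/w16b.png

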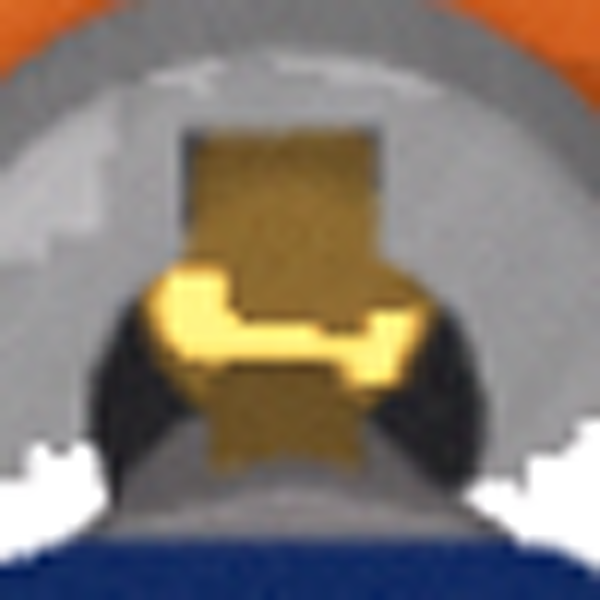

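Laterally it's aligned: keyway centre 362, key 361. The spindle axis looks about 1–1.7 mm too far along tool +y, so I'll shift −1 mm and start down.

send_rows(series=[{"delta_pos": [0,-0.1,0],"turn": 0,"jaw": 0.9},{"delta_pos": [0,-0.1,0.4],"turn": 0,"jaw": 0.9},{"delta_pos": [0,-0.1,0.8],"turn": 0,"jaw": 0.9},{"delta_pos": [0,-0.1,1.1],"turn": 0,"jaw": 0.9},{"delta_pos": [0,-0.1,1.4],"turn": 0,"jaw": 0.9},{"delta_pos": [0,-0.1,1.6],"turn": 0,"jaw": 0.9},{"delta_pos": [0,-0.1,1.6],"turn": 0,"jaw": 0.9}])

```text
clock: 15.17
tool_pos: [0.5492, 0.0125, 0.1411]
eef_rot: [0.639, 0.769, -0.0, -0.0]
contact_force: [0.8, 0.7, -0.8]
opening: 0.268
```

```bash
python3 ov.py w17
```

```text
15.1667 [0.54924392 0.01246651 0.14110484] [ 0.84670501  0.71173711 -0.84723545] 23.613500825714876
[ 0.03  0.08 -1.29] key deg 190.5645127678866
```

View pics/w17.png

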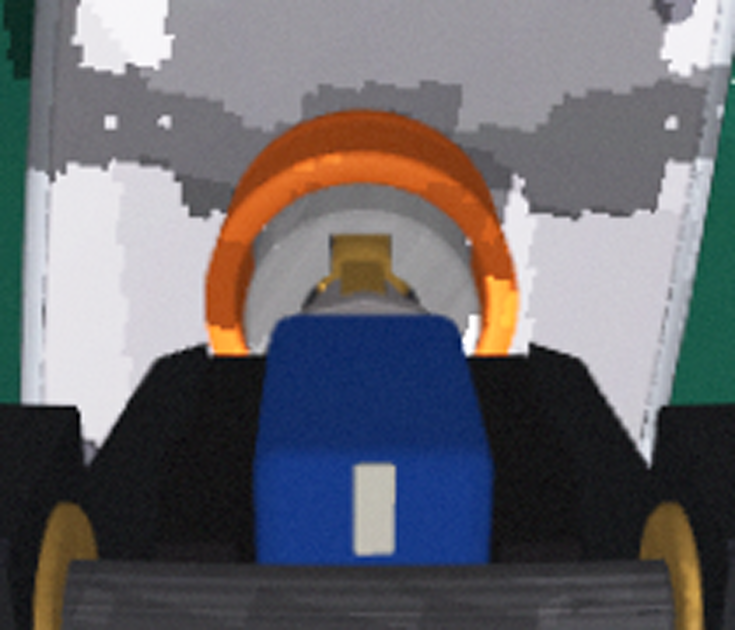

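Run:
```python
from h import *
import pickle
p,im,st=pickle.load(open("w17.pkl","rb"));T=R.from_quat(st["eef_rot"]).as_matrix()
f=lambda a,b,z: (T.T@(onz(p,(220+(a+.5)/3.5-.5,180+(b+.5)/3.5-.5),z,True)-st["tool_pos"]))*1e3
print("keyway outer -> axis",f(361,236,.092)+[0,14.5,0])
print("key outer edge -> axis",f(363,263,st["tool_pos"][2]-.0414)+[0,13,0])
```

```text
keyway outer -> axis [ 0.06055694  1.83762021 49.11689977]
key outer edge -> axis [ 0.37518598  1.98106003 41.41054919]
```

send_rows(series=[{"delta_pos": [-0.02,0,0.2],"turn": 0,"jaw": 0.9},{"delta_pos": [-0.02,0,0.4],"turn": 0,"jaw": 0.9},{"delta_pos": [-0.02,0,0.6],"turn": 0,"jaw": 0.9},{"delta_pos": [-0.02,0,0.8],"turn": 0,"jaw": 0.9},{"delta_pos": [-0.02,0,1],"turn": 0,"jaw": 0.9},{"delta_pos": [-0.02,0,1.1],"turn": 0,"jaw": 0.9},{"delta_pos": [-0.02,0,1.1],"turn": 0,"jaw": 0.9}])

```text
clock: 15.8
tool_pos: [0.5494, 0.0123, 0.1304]
eef_rot: [0.639, 0.769, -0.0, -0.0]
contact_force: [-0.5, -0.2, -0.6]
opening: 0.267
```

```bash
python3 ov.py w18
```

```text
15.8 [0.5494112  0.01228435 0.13038337] [-0.54207448 -0.23280994 -0.62723718] 23.456583702419415
[ 0.05  0.07 -2.36] key deg 190.56164924037736
```

View pics/w18.png

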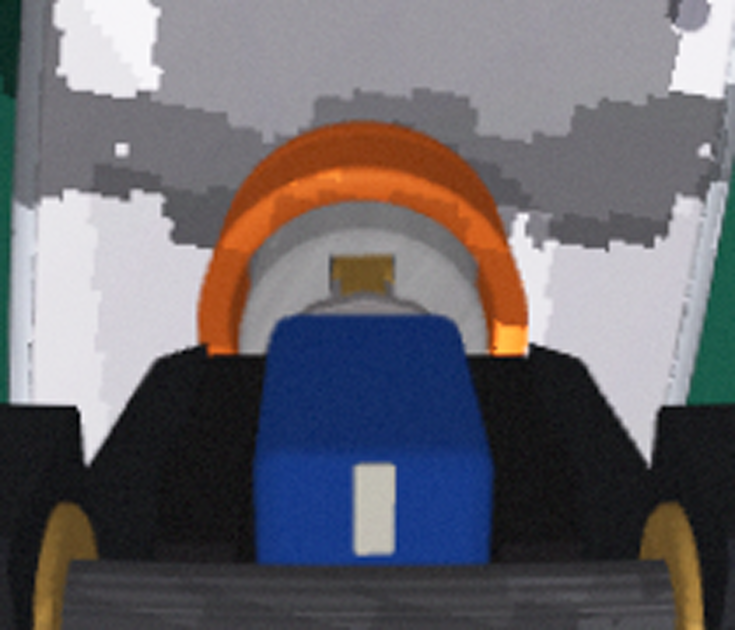

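The key is about 3 mm into the keyway with no force. I'll keep pushing.

send_rows(force=50, series=[{"delta_pos": [0,0,0.2],"turn": 0,"jaw": 0.9},{"delta_pos": [0,0,0.4],"turn": 0,"jaw": 0.9},{"delta_pos": [0,0,0.6],"turn": 0,"jaw": 0.9},{"delta_pos": [0,0,0.8],"turn": 0,"jaw": 0.9},{"delta_pos": [0,0,1],"turn": 0,"jaw": 0.9},{"delta_pos": [0,0,1],"turn": 0,"jaw": 0.9},{"delta_pos": [0,0,1],"turn": 0,"jaw": 0.9}])

```text
clock: 16.43
tool_pos: [0.5498, 0.0123, 0.1209]
eef_rot: [0.639, 0.769, 0.0, 0.0]
contact_force: [-0.4, -0.1, 4.7]
opening: 0.27
```

send_rows(series=[{"delta_pos": [0,0,0.15],"turn": 0,"jaw": 0.9},{"delta_pos": [0,0,0.3],"turn": 0,"jaw": 0.9},{"delta_pos": [0,0,0.4],"turn": 0,"jaw": 0.9},{"delta_pos": [0,0,0.4],"turn": 0,"jaw": 0.9}])

```text
clock: 16.77
tool_pos: [0.5498, 0.0123, 0.1169]
eef_rot: [0.639, 0.769, 0.0, 0.0]
contact_force: [-1.3, 0.3, 6.1]
opening: 0.271
```

```bash
python3 ov.py w19
```

```text
16.7667 [0.54984662 0.01232175 0.11688924] [-1.25460317  0.27321913  6.07171694] 23.807269784587476
[ 0.05  0.03 -3.71] key deg 190.55844847669496
```

View pics/w19.png

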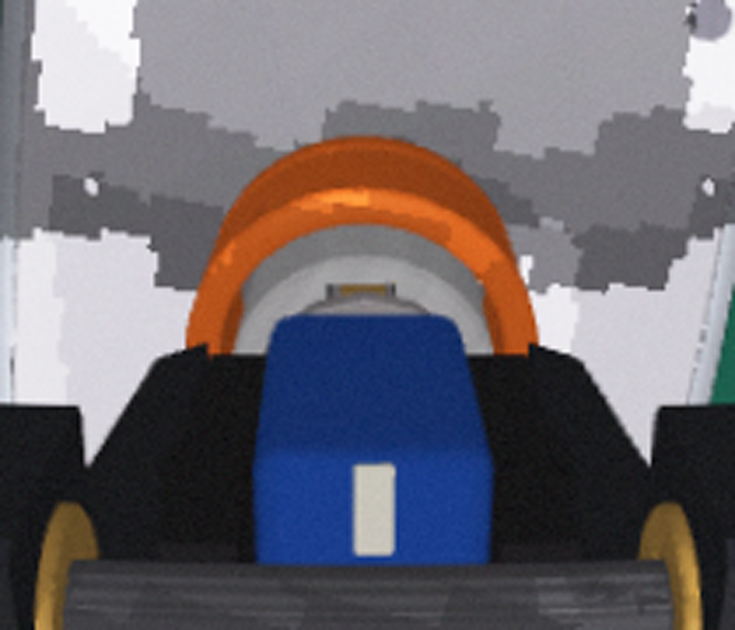

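send_rows(series=[{"delta_pos": [0,0,0.07],"turn": 0,"jaw": 0.9},{"delta_pos": [0,0,0.14],"turn": 0,"jaw": 0.9},{"delta_pos": [0,0,0.14],"turn": 0,"jaw": 0.9}])

```text
clock: 17.07
tool_pos: [0.5499, 0.0123, 0.1157]
eef_rot: [0.639, 0.769, 0.0, 0.0]
contact_force: [-0.6, -0.2, 7.2]
opening: 0.271
```

send_rows(series=[{"delta_pos": [0,0,0.1],"turn": 0,"jaw": 0.9},{"delta_pos": [0,0,0.1],"turn": 0,"jaw": 0.9},{"delta_pos": [0,0,0.1],"turn": 0,"jaw": 0.9}])

```text
clock: 17.32
tool_pos: [0.5499, 0.0123, 0.1155]
eef_rot: [0.639, 0.769, 0.0, 0.001]
contact_force: [-2.8, -1.0, 13.8]
opening: 0.266
```

send_rows(series=[{"delta_pos": [0,0,0.07],"turn": 0,"jaw": 0.9},{"delta_pos": [0,0,0.07],"turn": 0,"jaw": 0.9},{"delta_pos": [0,0,0.07],"turn": 0,"jaw": 0.9},{"delta_pos": [0,0,0.07],"turn": 0,"jaw": 0.9},{"delta_pos": [0,0,0.07],"turn": 0,"jaw": 0.9},{"delta_pos": [0,0,0.07],"turn": 0,"jaw": 0.9}])

```text
clock: 17.82
tool_pos: [0.5499, 0.0123, 0.1155]
eef_rot: [0.639, 0.769, 0.0, 0.001]
contact_force: [-3.4, -0.6, 18.7]
opening: 0.266
```

```bash
python3 ov.py w20
python3 - <<'E'
from h import *
im=vision.snapshot("scene");cv2.imwrite("pics/sc20.png",cv2.resize(im[140:330,200:440],None,fx=3,fy=3,interpolation=cv2.INTER_CUBIC))
cv2.imwrite("pics/sd20.png",vision.snapshot("side"))
E
```

```text
17.8167 [0.54993889 0.01231057 0.11549627] [-3.42038448 -0.60041851 18.7042035 ] 23.400794652167594
[ 0.05  0.02 -3.85] key deg 190.5552796927718
```

View pics/w20.png

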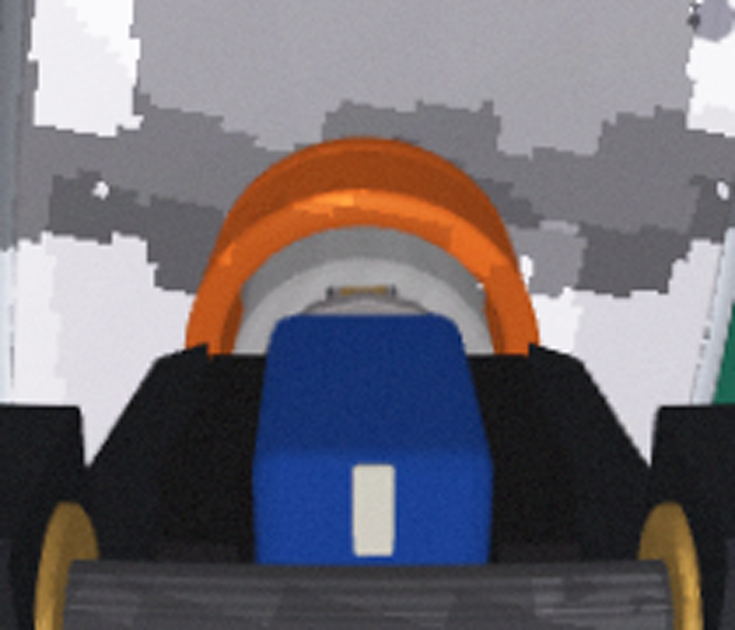

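View pics/sc20.png

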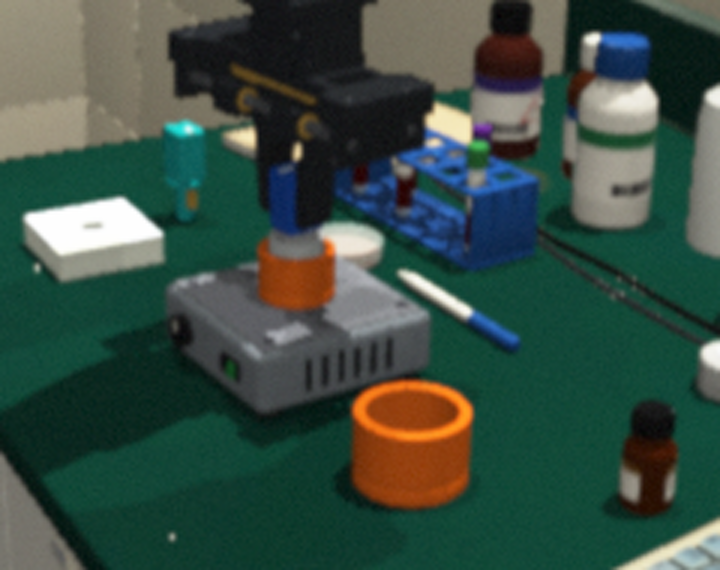

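Everything agrees with home: TCP z is 0.1155 against the expected 0.1154, and extra push only raised the force to 18.7 N. I'll relieve the small side force, then hold.

send_rows(series=[{"delta_pos": [0,-0.04,0.03],"turn": 0,"jaw": 0.9},{"delta_pos": [0,-0.04,0.03],"turn": 0,"jaw": 0.9},{"delta_pos": [0,-0.04,0.03],"turn": 0,"jaw": 0.9},{"delta_pos": [0,-0.04,0.03],"turn": 0,"jaw": 0.9},{"delta_pos": [0,-0.04,0.03],"turn": 0,"jaw": 0.9},{"delta_pos": [0,-0.04,0.03],"turn": 0,"jaw": 0.9}])

```text
clock: 18.47
tool_pos: [0.5499, 0.0123, 0.1155]
eef_rot: [0.639, 0.769, 0.001, 0.001]
contact_force: [-3.5, -1.3, 21.4]
opening: 0.266
```

Run:
```python
from h import *
st=r.get_state();print(st["clock"],st["tool_pos"],st["contact_force"],st["moment"])
im=vision.snapshot("scene");cv2.imwrite("pics/sc21.png",cv2.resize(im[200:270,270:330],None,fx=9,fy=8,interpolation=cv2.INTER_CUBIC))
```

```text
18.4667 [0.54990177 0.01228745 0.11547494] [-3.51417251 -1.33834315 21.39668675] [-0.00986593  0.84690591 -0.05981857]
```

View pics/sc21.png

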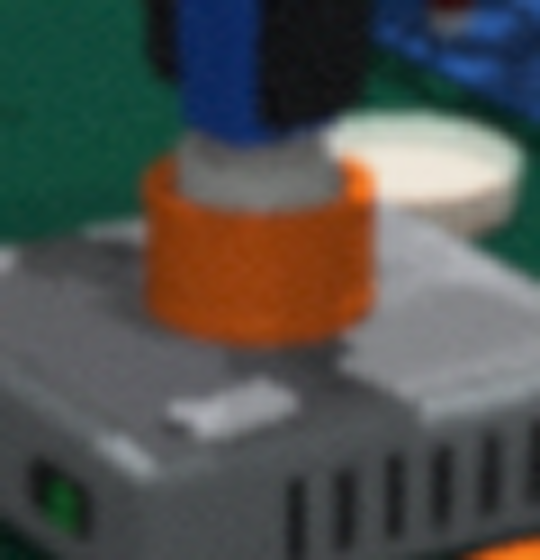

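View pics/sd20.png

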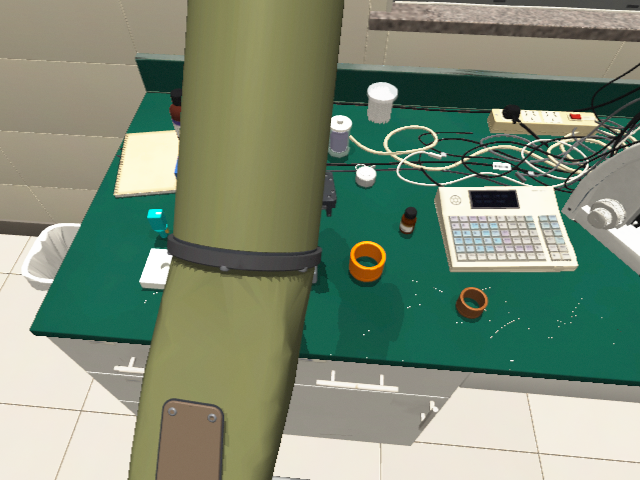

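Run:
```python
from h import *
print(order.finish_job()); st=r.get_state(); print(st["clock"],st["tool_pos"],st["contact_force"],st["opening"])
```

```text
the job is handed in; nothing more can be done
None
the job is handed in; nothing more can be done
```

The job is handed in at about 18.5 s of the 54 s. The sleeve is on the hub, and the arm is still gripping the spindle and pressing it home. No verdict was reported.

- **Sleeve:** I picked the smaller orange sleeve, lowered it over the hub and let it go. The side picture afterwards showed it resting on the housing with the hub standing out above it.
- **Spindle:** I gripped it by the blue head (24 mm measured) and turned it about 21° to line its key up with the keyway seen in the wrist camera. The key went in without force, then I pushed down against the spring.
- **Fully home:**
  - **Height:** the tool stopped at 0.1155 m, against 0.1154 m expected when home. Further pushing only raised the force, from 7 N to about 21 N.
  - **Picture:** the scene picture shows no visible gap under the collar.
- **Left over:** a side force of about 3.5 N and a moment of about 0.85 N m remained. A small shift to relieve them had no effect.
- **Bystanders:** the bottle, pen and dish looked in place in the last pictures. I checked that by eye and did not measure it.

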